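Weigh out a charge of mill blocks from the closed case

ROBOT

A 6-joint arm with a two-finger parallel gripper is mounted at the origin on the work surface. World frame = base frame: x ahead of the robot, y to its left, z up, the work surface at z = 0. Lengths are in m, angles in rad, forces in N, time in s.
With the tool pointing down it reaches from about 0.35 to 0.85 m from the base axis. Payload 8.1 kg.
Tool frame: the origin (TCP) lies at the very end of the fingers, on their centre line; the grasp point (between the pads) lies 19 mm behind it; z points along the fingers, y is the direction in which the jaws open and shut (so a half turn about z gives the same grasp; the last joint's range is limited). The gripper opens to 93 mm and grips with 3 to 60 N. Pads are 15 mm wide; open, the fingers measure 128 mm over their backs; the gripper's body (75 mm by 188 mm) begins 65 mm behind the grasp point.
Start: joints at [1.212, 0.13, 1.488, -0, 1.523, -0.085], TCP at [0.162, 0.578, 0.183] pointing down, gripper open.
Joint ranges: [-2.96, 2.96], [-0.89, 2.26], [0.02, 2.5], [-1.34, 4.48], [0, 2.73], [-2.66, 2.66]. Speed limits (rad/s): [2.39, 2.39, 2.79, 3.14, 3.14, 3.14].

INTERFACE

Orientations are given as a rotation vector (axis times angle).
In Python, from plant import robot gives the robot as it stands.
- The arm moves only by the shell command python3 -m inch 'ROWS' [FORCE]. ROWS is JSON, a list that holds one entry, the list of rows, each a list of 7 numbers: the shift along the tool's x, y, z in cm, then the turn, a rotation vector about the tool's x, y, z in degrees, then the gripper command: -1 is fully open, 1 is shut, values between are in proportion. A call has 1 to 5 rows; each row shifts and turns the commanded pose from where the row before left it, along the tool's axes as they then stand; what a row does not reach is not made up. A row lasts 1/10 s, in which the tool goes at most 50 mm and 8.59 degrees, less where a joint would pass 70% of its speed; a pose out of reach is approached as far as the arm can. A call with a gripper value outside its range is refused whole. The fingers move at their own pace and stop on an object; FORCE is the grip in N (left out, the last holds). Time passes only in rows, so rows that do not move let the fingers close. It gives the time, the measured TCP pose, the force and the opening at its end, in the units of the state.
- robot.read_state(): the state, without advancing time (a new reading comes with each control period).
- robot.read_camera(name): name is "side" or "top" or "wrist"; returns a dict with "image" (420x560x3 uint8, blue, green, red), "K" (3x3 intrinsics, pixels), "R" (3x3) and "t" (3): a world point X has camera coordinates R X + t; the wrist camera has in their place "tool_from_camera" (4x4, takes a point from camera to tool coordinates, whose origin is the TCP and whose axes are the flange's). Camera axes: x right, y down, z forward; pixel columns grow to the right and rows downward; lengths in m; the calibration is good to about 2 mm. A picture is of the moment at which its call begins: read the wrist's pose just before it. There is no depth.
- robot.close_job(): hands the job in, once; it reports no verdict.
The state is a dict: "t": time; "q": joint angles; "dq": joint speeds; "joint_torque": joint torques, N m; "tool_pos": TCP position; "orientation": TCP orientation; "force": force on the tool from outside, world axes, zero at the start; "wrist_torque": the same for the moment, N m; "opening": finger opening in m.
Only numpy, scipy, OpenCV 4.12 (cv2) and the standard library are available. Lean on these libraries where they do the work, as an engineer would, in place of code of your own. Each camera call takes 0.05 s, during which the arm holds its last target. There are 200 camera calls.

TASK

Weigh out a charge of ceramic blocks for the ball mill: turn the steel tab aside, lift the cover out of the block case and lay it flat, pull upwards, in the middle of the ware board, then move blocks one by one from the case to the sprung scale pan until its pointer comes to rest between the two collars on the post. Then put the cover back fully home in its frame and turn the tab back to point straight in over it. Every block must end in the pan or in the case, and the bowl, jar and screwdriver stay where they are.

Things in the scene. Friction and masses are not known exactly. Their poses are not given: they have to be found in the camera images.
- case: block case: open wooden box, fixed, 212 x 212 mm outside, 50 mm high. Origin: centre of its underside, z up. Inner floor 6 mm above the origin; inside 164 x 164 mm (to 82 mm either side of centre) up to a ledge at 42 mm, above which the frame widens to 190 x 190 mm (rim top at 50 mm). The cover lies on the ledge, flush with the rim. The case's own -x side (towards the robot) carries a lug, out to 138 mm from centre, with the swing tab
- tab (a joint): angle of the steel swing tab (rad) about the vertical pivot, positive anticlockwise from above. 0 = pointing along the case's +x, straight in over the cover; it turns either way to 1.7 and stays where it is left (light friction). The tab clears the cover beyond 1.2 either way; it starts within 0.3 of 0
- tab_pin (a point): centre of the free height of the upright round steel pin on the tab, 12 mm diameter, 44 mm from the pivot. The pin stands 28 mm above the tab (this point is 76 mm, the pin's top 88 mm, the tab's top 58 mm above the bench)
- tab_pivot (a point): pivot of the tab, 122 mm from the case's centre on its -x side, at the tab's mid thickness. The tab is 14 mm wide, 6 mm thick, and reaches 50 mm from here
- cover_grip (a point): centre of the pull on the loose wooden cover (about 0.22 kg). Cover plate 184 x 184 x 8 mm; its pull is a solid upright bar on the middle of the plate, 16 mm (cover's x) x 60 mm (cover's y) and 32 mm high. This point is 16 mm above the plate's top, 24 mm above its underside; z up when the pull is on top. In the frame there are 3 mm of play on each side; this point is 66 mm above the bench when the cover is home
- board: ware board: fixed plywood board lying on the bench, 210 x 210 x 12 mm. Origin: centre of its underside
- scale: sprung scale, fixed; origin at the centre of its foot's underside, on the pan's axis; z up. The empty pan's floor stands 135 mm above the origin. An upright post, 12 mm square and 160 mm high, stands 108 mm from the axis on the scale's +x side and bears two black collars
- pan (a joint): how far the sprung pan has sunk (m): 0 when empty, 0.085 at the stop; it moves straight down, evenly for any place on the pan, 0.0098 m for each 100 g (spring 100 N/m), and comes to rest within about 1 s. The pointer beside the post lies between the two collars when this is between 0.048 and 0.066
- pan_mid (a point): middle of the pan's floor (top face), sinking with the pan. Steel pan 180 x 180 mm, sides along the scale's x and y, rim 12 mm high and 4 mm thick
- m1_mid (a point): centre of a white ceramic mill block: hexagonal prism, 36 mm across flats, 41.6 mm across corners, 30 mm high, 95 to 150 g (it cannot be told by eye). Own z along the prism; the flats face the block's own x and every 60 degrees from it. Starts standing in the case under the cover; may be absent
- m2_mid (a point): mill block like m1, starts in the case; may be absent
- m3_mid (a point): mill block like m1, starts in the case; may be absent
- m4_mid (a point): mill block like m1, starts in the case; may be absent
- m5_mid (a point): mill block like m1, starts in the case; may be absent
- m6_mid (a point): mill block like m1, starts in the case; may be absent
- m7_mid (a point): mill block like m1, always there, starts standing on the pan
- bowl: bystander: blue bowl, 110 mm across, 50 mm high; origin under its centre
- jar: bystander: white jar, 60 mm across, 85 mm high; origin under its centre
- screwdriver: bystander: yellow-handled screwdriver lying on the bench, about 200 mm long, along its own x
Not all that is in view belongs to the job. What is shaped like the part that bears m7_mid but brown or yellow is not meant.

How it is judged:
On the way, in this order (a step that is already met when the one before it is completed fails the run):
1. the tab is turned aside, clear of the cover ((value of joint tab above 1.2 rad or value of joint tab below -1.2 rad)), for 0.2 s.
2. the cover lies flat on the middle of the ware board, pull upwards, let go (horizontal distance between cover_grip and board below 0.06 m and angle between cover_grip's own z axis and vertical below 0.06 rad and z of cover_grip in the frame of board between 0.03 and 0.041 m and contact force between the fingers and cover below 0.05 N), for 0.3 s.
3. blocks have been added until the pan, untouched by the fingers, rests with its pointer between the collars (value of joint pan between 0.048 and 0.066 m and contact force between the fingers and pan below 0.05 N and velocity of joint pan between -0.01 and 0.01 m/s), for 0.4 s.
4. the cover is back home in the case's frame (x of cover_grip in the frame of case between -0.006 and 0.006 m and y of cover_grip in the frame of case between -0.006 and 0.006 m and z of cover_grip in the frame of case between 0.063 and 0.0685 m and angle between cover_grip's own z axis and vertical below 0.05 rad), for 0.2 s.
5. the tab points in over the cover again (all of step 4 and value of joint tab between -0.35 and 0.35 rad), for 0.2 s.
At the end, for the whole second after the job is handed in: Pan at rest between the collars (0.048 to 0.066); cover home in the frame (within 6 mm of centre, grip point 63 to 68.5 mm above the case's underside, tilt under 0.05), at rest; tab within 0.35 rad of straight in; every block present in the pan or the case (all of step 3 and all of step 5 and ((x of m1_mid in the frame of pan_mid between -0.088 and 0.088 m and y of m1_mid in the frame of pan_mid between -0.088 and 0.088 m and z of m1_mid in the frame of pan_mid between 0.008 and 0.08 m) or (x of m1_mid in the frame of case between -0.084 and 0.084 m and y of m1_mid in the frame of case between -0.084 and 0.084 m and z of m1_mid in the frame of case between 0.015 and 0.042 m)) and ((x of m2_mid in the frame of pan_mid between -0.088 and 0.088 m and y of m2_mid in the frame of pan_mid between -0.088 and 0.088 m and z of m2_mid in the frame of pan_mid between 0.008 and 0.08 m) or (x of m2_mid in the frame of case between -0.084 and 0.084 m and y of m2_mid in the frame of case between -0.084 and 0.084 m and z of m2_mid in the frame of case between 0.015 and 0.042 m)) and ((x of m3_mid in the frame of pan_mid between -0.088 and 0.088 m and y of m3_mid in the frame of pan_mid between -0.088 and 0.088 m and z of m3_mid in the frame of pan_mid between 0.008 and 0.08 m) or (x of m3_mid in the frame of case between -0.084 and 0.084 m and y of m3_mid in the frame of case between -0.084 and 0.084 m and z of m3_mid in the frame of case between 0.015 and 0.042 m)) and ((x of m4_mid in the frame of pan_mid between -0.088 and 0.088 m and y of m4_mid in the frame of pan_mid between -0.088 and 0.088 m and z of m4_mid in the frame of pan_mid between 0.008 and 0.08 m) or (x of m4_mid in the frame of case between -0.084 and 0.084 m and y of m4_mid in the frame of case between -0.084 and 0.084 m and z of m4_mid in the frame of case between 0.015 and 0.042 m)) and ((x of m5_mid in the frame of pan_mid between -0.088 and 0.088 m and y of m5_mid in the frame of pan_mid between -0.088 and 0.088 m and z of m5_mid in the frame of pan_mid between 0.008 and 0.08 m) or (x of m5_mid in the frame of case between -0.084 and 0.084 m and y of m5_mid in the frame of case between -0.084 and 0.084 m and z of m5_mid in the frame of case between 0.015 and 0.042 m)) and ((x of m6_mid in the frame of pan_mid between -0.088 and 0.088 m and y of m6_mid in the frame of pan_mid between -0.088 and 0.088 m and z of m6_mid in the frame of pan_mid between 0.008 and 0.08 m) or (x of m6_mid in the frame of case between -0.084 and 0.084 m and y of m6_mid in the frame of case between -0.084 and 0.084 m and z of m6_mid in the frame of case between 0.015 and 0.042 m)) and ((x of m7_mid in the frame of pan_mid between -0.088 and 0.088 m and y of m7_mid in the frame of pan_mid between -0.088 and 0.088 m and z of m7_mid in the frame of pan_mid between 0.008 and 0.08 m) or (x of m7_mid in the frame of case between -0.084 and 0.084 m and y of m7_mid in the frame of case between -0.084 and 0.084 m and z of m7_mid in the frame of case between 0.015 and 0.042 m)) and linear speed of cover below 0.02 m/s); the robot touches nothing.
It fails at once if the bowl is moved more than 4 cm (distance of bowl from where it was at the start of the episode above 0.04 m).
It fails at once if the jar is moved more than 4 cm (distance of jar from where it was at the start of the episode above 0.04 m).
It fails at once if the screwdriver is moved more than 4 cm (distance of screwdriver from where it was at the start of the episode above 0.04 m).
Of m1, m2, m3, m4, m5, m6 only 5 to 6 are there at a start; the rules pass over those that are not, and their reading is None.
At some moment in a run one of cover, m1, m2, m3, m4, m5, m6, m7 may be knocked a few centimetres aside while the robot is not near it.
Once in a run the grip may slacken for a moment while it holds something.
It also fails if it takes over 200 s, if anything falls off the work surface, if the arm or the gripper's body presses on something with over 40 N, if the wrist force passes 120 N, or if a joint passes its speed limit or range.

## Working session

There is one attempt and no reset: what is moved stays moved. The work goes in short steps, Python scripts to look and compute and a shell command to move; the robot and the scene stay as the last step left them, time stands still between calls to the robot, and variables do not carry over. Pictures are saved under pics/ and viewed, about 12 in all and at most 16, crops included, and the job is handed in when it is done.

```bash
ls; mkdir -p pics
cat > h.py <<'E'
import numpy as np, cv2
from scipy.spatial.transform import Rotation as Ro
from plant import robot
def shot(name,fn=None,crop=None,scale=1):
    s=robot.read_state(); c=robot.read_camera(name); im=c["image"]
    if name=="wrist":
        T=np.eye(4);T[:3,:3]=Ro.from_rotvec(s["orientation"]).as_matrix();T[:3,3]=s["tool_pos"]
        W=T@np.array(c["tool_from_camera"]); c["R"]=W[:3,:3].T; c["t"]=-c["R"]@W[:3,3]
    if fn:
        o=im
        if crop: x0,y0,x1,y1=crop; o=im[y0:y1,x0:x1]
        if scale!=1:o=cv2.resize(o,None,fx=scale,fy=scale,interpolation=cv2.INTER_CUBIC)
        cv2.imwrite("pics/"+fn,o)
    return c
def ray(c,u,v,z):
    R,t,K=np.array(c["R"]),np.array(c["t"]),np.array(c["K"])
    d=R.T@np.linalg.solve(K,[u,v,1]); o=-R.T@t
    return o+d*(z-o[2])/d[2]
def proj(c,X):
    p=np.array(c["K"])@(np.array(c["R"])@np.array(X)+np.array(c["t"])); return p[:2]/p[2]
def tool(dx):  # world vector -> tool axes, cm
    s=robot.read_state(); return Ro.from_rotvec(s["orientation"]).as_matrix().T@np.array(dx)*100
E
python3 - <<'E'
from h import *
import pickle
a=shot("top","top1.png");b=shot("side","side1.png")
pickle.dump((a,b),open("c.pkl","wb"))
s=robot.read_state();print(s)
print(Ro.from_rotvec(s["orientation"]).as_matrix().round(3))
for c in(a,b):print(c["K"],-np.array(c["R"]).T@c["t"])
E
```

```text
pics
{'t': 0.1, 'q': array([ 1.21160588e+00,  1.31069909e-01,  1.48915137e+00,  3.19999151e-05,
        1.52301445e+00, -8.53880961e-02]), 'dq': array([ 0.00037279, -0.00155749, -0.00166335, -0.00202375,  0.00075674,
        0.00071826]), 'joint_torque': array([ 9.08987113e-04, -5.61339390e+01, -4.93097699e+01,  7.70687638e-02,
        2.89479975e-02, -3.33123728e-05]), 'tool_pos': array([0.16199561, 0.57712949, 0.18241224]), 'orientation': array([-4.28694137e-01, -3.11180779e+00,  2.50604832e-03]), 'force': array([ 0.06638392,  0.09085393, -0.27754474]), 'wrist_torque': array([ 0.03392025,  0.02757438, -0.00284358]), 'opening': 0.09284477232413339}
[[-0.963  0.27  -0.001]
 [ 0.27   0.963 -0.002]
 [ 0.    -0.002 -1.   ]]
[[504.97124671   0.         286.70058135]
 [  0.         504.97124671 203.16843606]
 [  0.           0.           1.        ]] [ 0.38413956 -0.02525338  1.07701055]
[[499.12375978   0.         286.96588858]
 [  0.         499.12375978 207.50093373]
 [  0.           0.           1.        ]] [0.29126307 0.61216894 0.94397547]
```

View pics/top1.png

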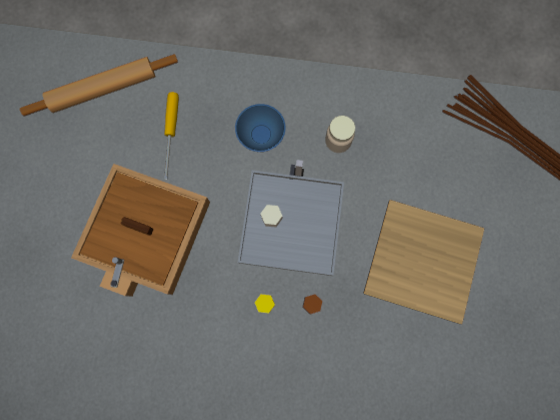

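View pics/side1.png

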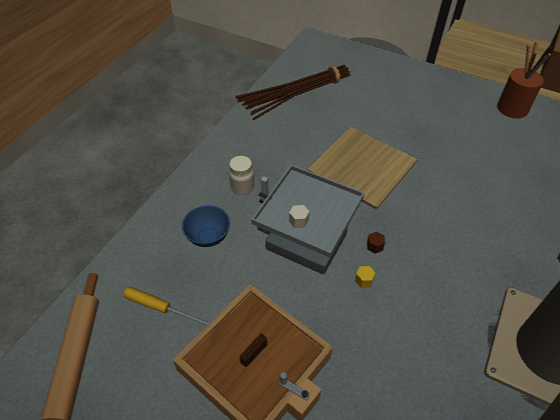

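The pull is the dark bar at top (137,226). The tab pin is at about (115,261) and the pivot near (116,285). The only white hexagon is m7 on the pan at (271,215). The yellow (264,303) and brown (312,304) prisms on the bench are decoys. The board is centred at about (424,261), the bowl at (260,128), the jar at (341,133) and the screwdriver at (170,130).

Run:
```python
from h import *
import pickle
a,b=pickle.load(open("c.pkl","rb"))
def corners(n,P,z):
    X=np.array([ray(a,*p,z) for p in P])[:,:2]; m=X.mean(0)
    e=X[1]-X[0]
    print(n,m.round(4),"sides",np.linalg.norm(np.roll(X,-1,0)-X,axis=1).round(3),"dirs",[np.degrees(np.arctan2(*(q[::-1]))).round(1) for q in np.roll(X,-1,0)-X]); return m
corners("case",[(115,165),(207,200),(168,293),(73,255)],.05)
corners("board",[(391,202),(483,229),(462,320),(364,293)],.012)
corners("pan",[(252,172),(343,181),(333,273),(240,263)],.135)
g=[ray(a,u,v,.082) for u,v in((122,220),(151,231))];print("pull",ray(a,136.5,225.5,.082),np.linalg.norm(g[1]-g[0]))
print("pin",ray(a,115,261,.088),"piv",ray(a,115,284,.055))
print("pin side",ray(b,284,377,.088),"pull side",ray(b,254,349,.08))
print("post top",ray(a,299,163,.16),"m7",ray(a,271,214,.155))
print("jar",ray(a,342,127,.085),"bowl",ray(a,260,127,.05),"scrw",ray(a,166,180,.005),ray(a,172,95,.015))
shot("top","crop1.png",(60,150,220,310),4)
```

```text
case [0.5086 0.292 ] sides [0.211 0.204 0.211 0.203] dirs [np.float64(-103.5), np.float64(166.8), np.float64(76.3), np.float64(-13.3)]
board [ 0.5222 -0.3026] sides [0.203 0.198 0.207 0.204] dirs [np.float64(-99.4), np.float64(170.3), np.float64(82.2), np.float64(-10.9)]
pan [ 0.5466 -0.0157] sides [0.176 0.177 0.174 0.176] dirs [np.float64(-88.3), np.float64(-179.8), np.float64(91.4), np.float64(1.0)]
pull [0.50704029 0.2912164  0.082     ] 0.06316944869697871
pin [0.43179433 0.31755371 0.088     ] piv [0.3883003  0.31985545 0.055     ]
pin side [0.43219458 0.32137962 0.088     ] pull side [0.50553771 0.29827824 0.08      ]
post top [ 0.65475388 -0.01472582  0.16      ] m7 [0.55180389 0.02458563 0.155     ]
jar [ 0.76545737 -0.09255692  0.085     ] bowl [0.75593135 0.0795402  0.05      ] scrw [0.62414184 0.2709111  0.005     ] [0.81794103 0.28999184 0.015     ]
```

View pics/crop1.png

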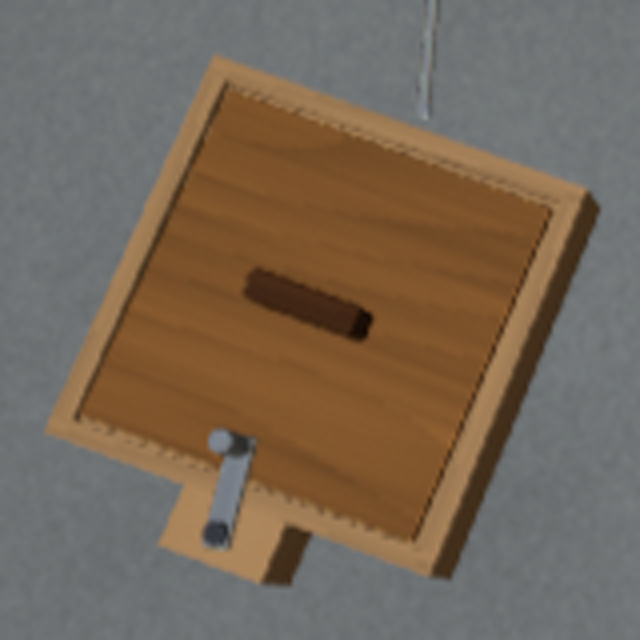

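Pull and tab are confirmed. The case sits at (0.508, 0.2915) with yaw -13.4°, and the tab is at about +0.2 rad. Next I'll move above the pin with the tool aligned to the case axes.

```bash
python3 -m inch '[[[-3.2,-1.9,0,0,0,-2.3,0.2],[-3.3,-1.9,0,0,0,0,0.2],[-3.3,-1.9,0,0,0,0,0.2],[-3.2,-1.9,0,0,0,0,0.2],[-3.2,-1.9,0,0,0,0,0.2]]]'
python3 -m inch '[[[-3.2,-1.9,0,0,0,0,0.2],[-3.2,-1.9,0,0,0,0,0.2],[-3.2,-1.9,0,0,0,0,0.2],[-3.2,-1.8,0,0,0,0,0.2],[-3.2,-1.8,0,0,0,0,0.2]]]'
python3 -m inch '[[[0,0,0,0,0,0,0.2],[0,0,0,0,0,0,0.2],[0,0,0,0,0,0,0.2]]]'
cat >> h.py <<'E'
C=np.array([.508,.2915]);cy=np.radians(-13.4)
def case(p):
    d=np.array(p)[:2]-C; return np.array([d[0]*np.cos(cy)+d[1]*np.sin(cy),-d[0]*np.sin(cy)+d[1]*np.cos(cy)])
def st():
    s=robot.read_state();R=Ro.from_rotvec(s["orientation"]).as_matrix()
    print("t%.1f"%s["t"],"tcp",s["tool_pos"].round(4),"case",case(s["tool_pos"]).round(4),"yyaw",np.degrees(np.arctan2(R[1,1],R[0,1])).round(1),"R2",R[2].round(3),"F",s["force"].round(1),"op",round(s["opening"],4),"q",s["q"].round(2))
E
python3 - <<'E'
from h import *
st(); c=shot("wrist","w1.png"); print(proj(c,[.4318,.319,.088]))
E
```

```text
t: 0.65
tool_pos: [0.2975, 0.4454, 0.1831]
orientation: [-0.366, -3.12, 0.0]
force: [0.2, -0.4, 0.3]
opening: 0.0575
t: 1.15
tool_pos: [0.4317, 0.3179, 0.1832]
orientation: [-0.366, -3.12, 0.0]
force: [0.2, 0.3, 0.9]
opening: 0.0375
t: 1.45
tool_pos: [0.4302, 0.3197, 0.1831]
orientation: [-0.365, -3.12, -0.0]
force: [0.0, 0.2, -0.4]
opening: 0.0372
t1.4 tcp [0.4302 0.3197 0.1831] case [-0.0823  0.0094] yyaw 76.6 R2 [ 0.001 -0.    -1.   ] F [ 0.   0.2 -0.4] op 0.0372 q [ 0.54 -0.04  1.67  0.    1.52 -0.79]
[279.386189   202.09742326]
```

View pics/w1.png

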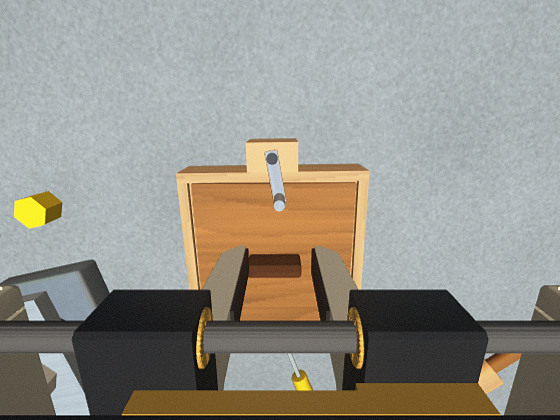

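The pin is within 2–3 mm of where I expected it (279,205 in the image against 279,202 predicted). I'll descend, grip it lightly and swing it along the arc.

```bash
python3 -m inch '[[[-0.3,0,3,0,0,0,0.2],[0,0,3,0,0,0,0.2],[0,0,3,0,0,0,0.2],[0,0,2.5,0,0,0,0.2],[0,0,0.2,0,0,0,0.2]]]' 6
python3 -m inch '[[[0,0,0,0,0,0,1],[0,0,0,0,0,0,1],[0,0,0,0,0,0,1],[0,0,0,0,0,0,1],[0,0,0,0,0,0,1]]]' 6
python3 -m inch '[[[0.2,0.6,0,0,0,0,1],[0.25,0.6,0,0,0,0,1],[0.4,0.55,0,0,0,0,1],[0.4,0.5,0,0,0,0,1],[0.5,0.4,0,0,0,0,1]]]'
python3 -m inch '[[[0.55,0.35,0,0,0,0,1],[0.6,0.25,0,0,0,0,1],[0.65,0.2,0,0,0,0,1],[0.3,0.05,0,0,0,0,1],[0,0,0,0,0,0,1]]]'
python3 - <<'E'
from h import *
st()
E
```

```text
t: 2.0
tool_pos: [0.4302, 0.3178, 0.0624]
orientation: [-0.363, -3.115, 0.006]
force: [-1.3, -0.2, 0.3]
opening: 0.0372
t: 2.5
tool_pos: [0.4344, 0.3188, 0.0672]
orientation: [0.366, 3.119, 0.001]
force: [-0.1, -0.2, 0.9]
opening: 0.0026
t: 3.0
tool_pos: [0.4225, 0.349, 0.0662]
orientation: [-0.366, -3.12, 0.0]
force: [1.1, -0.3, -0.3]
opening: 0.0003
t: 3.5
tool_pos: [0.4039, 0.3616, 0.0663]
orientation: [-0.365, -3.12, 0.0]
force: [0.3, 0.6, -0.2]
opening: 0.0002
t3.5 tcp [0.4039 0.3616 0.0663] case [-0.1175  0.0441] yyaw 76.6 R2 [ 0. -0. -1.] F [ 0.3  0.6 -0.2] op 0.0002 q [ 0.64  0.06  1.78  0.    1.3  -0.7 ]
```

```bash
python3 -m inch '[[[0,0,-3,0,0,0,0.2],[0,0,-3,0,0,0,0.2],[0,0,-3,0,0,0,0.2],[0,0,-1,0,0,0,0.2],[0,0,0,0,0,0,0.2]]]'
python3 - <<'E'
from h import *
st(); c=shot("wrist","w2.png",(100,60,460,330),2)
E
```

```text
t: 4.0
tool_pos: [0.4057, 0.3621, 0.1682]
orientation: [0.366, 3.117, 0.004]
force: [0.2, 1.4, 0.2]
opening: 0.0349
t4.0 tcp [0.4057 0.3621 0.1682] case [-0.1159  0.0449] yyaw 76.6 R2 [-0.003  0.003 -1.   ] F [0.2 1.4 0.2] op 0.0349 q [ 0.63 -0.02  1.67 -0.    1.49 -0.7 ]
```

View pics/w2.png

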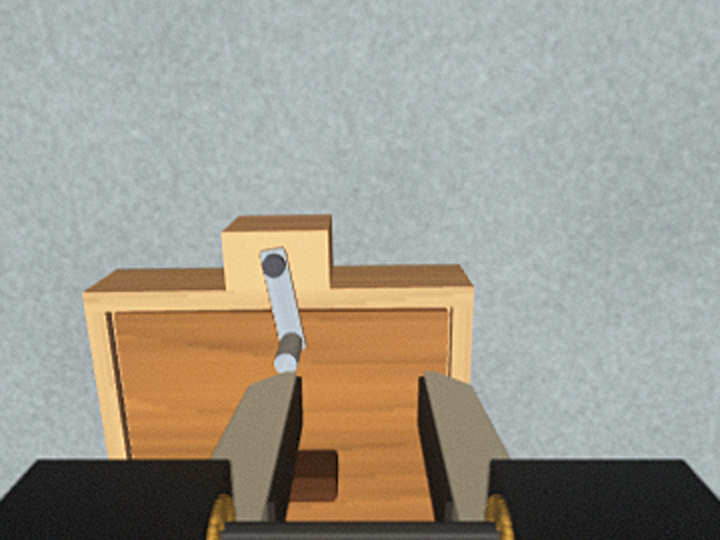

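Run:
```python
from h import *
c=shot("wrist")
for n,u,v,z in (("pin",242.5,241,.088),("pinbase",245,230,.058),("piv",236.5,192.5,.062),("c1",142,206,.05),("c2",336.5,204,.05),("pull?",265,300,.082)):
    p=ray(c,u,v,z);print(n,p.round(4),case(p).round(4))
print(proj(c,robot.read_state()["tool_pos"]))
```

```text
pin [0.4322 0.3173 0.088 ] [-0.0797  0.0075]
pinbase [0.4321 0.3165 0.058 ] [-0.0796  0.0068]
piv [0.389  0.3198 0.062 ] [-1.224e-01 -1.000e-04]
c1 [0.3824 0.2141 0.05  ] [-0.1042 -0.1044]
c2 [0.4288 0.4187 0.05  ] [-0.1065  0.1054]
pull? [0.5063 0.3211 0.082 ] [-0.0085  0.0284]
[278.78302304 235.60748211]
```

Run:
```python
from h import *
c=shot("wrist","w3.png",(180,180,380,330),4); s=robot.read_state();st()
R=Ro.from_rotvec(s["orientation"]).as_matrix()
for o in [(x,y,z) for y in(-.0175,.0175) for z in(0,-.019,-.03) for x in(-.0075,.0075)]:
    print(o,proj(c,s["tool_pos"]+R@np.array(o)).round(0), ((proj(c,s["tool_pos"]+R@np.array(o))-[180,180])*4).round(0))
print(c["K"],c["tool_from_camera"])
```

```text
t4.2 tcp [0.4036 0.3607 0.1643] case [-0.1175  0.0431] yyaw 76.6 R2 [ 0.002 -0.002 -1.   ] F [-0.2 -0.5 -0.4] op 0.0372 q [ 0.63 -0.02  1.67 -0.    1.49 -0.7 ]
(-0.0075, -0.0175, 0) [255. 246.] [299. 264.]
(0.0075, -0.0175, 0) [254. 226.] [297. 186.]
(-0.0075, -0.0175, -0.019) [253. 258.] [290. 312.]
(0.0075, -0.0175, -0.019) [252. 237.] [288. 227.]
(-0.0075, -0.0175, -0.03) [251. 266.] [284. 344.]
(0.0075, -0.0175, -0.03) [250. 244.] [282. 255.]
(-0.0075, 0.0175, 0) [304. 246.] [494. 264.]
(0.0075, 0.0175, 0) [304. 226.] [496. 186.]
(-0.0075, 0.0175, -0.019) [306. 258.] [503. 312.]
(0.0075, 0.0175, -0.019) [306. 237.] [505. 227.]
(-0.0075, 0.0175, -0.03) [307. 266.] [508. 344.]
(0.0075, 0.0175, -0.03) [308. 244.] [511. 255.]
[[308.7386022    0.         279.63572258]
 [  0.         308.7386022  208.742207  ]
 [  0.           0.           1.        ]] [[ 2.09162795e-04 -9.54149605e-01 -2.99330065e-01  8.45984767e-02]
 [ 9.99999921e-01  3.00854877e-04 -2.60240427e-04  3.69391245e-05]
 [ 3.38363211e-04 -2.99329987e-01  9.54149592e-01 -2.02659602e-01]
 [ 0.00000000e+00  0.00000000e+00  0.00000000e+00  1.00000000e+00]]
```

View pics/w3.png

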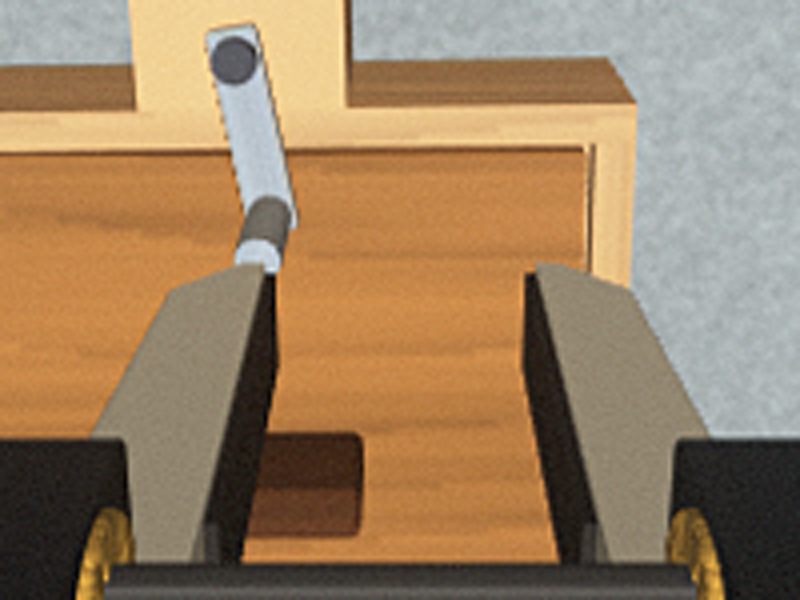

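The finger tips appear about 30 mm above the reported TCP: tip edge at (265,265) where I predicted (297,186), and the fingers closed right above the pin. I'll test this by going down in cautious steps while watching force and opening.

```bash
python3 -m inch '[[[-1.9,-1.8,0,0,0,0,0.2],[-1.9,-1.8,2.5,0,0,0,0.2],[0,0,3,0,0,0,0.2],[0,0,3,0,0,0,0.2],[0,0,2,0,0,0,0.2]]]' 6
python3 -m inch '[[[0,0,0.5,0,0,0,0.2],[0,0,0,0,0,0,0.2],[0,0,0,0,0,0,0.2]]]'
python3 -m inch '[[[0,0,0.3,0,0,0,0.2],[0,0,0.2,0,0,0,0.2],[0,0,0,0,0,0,1],[0,0,0,0,0,0,1],[0,0,0,0,0,0,1]]]'
python3 -m inch '[[[0,0,0,0,0,0,1],[0,0,0,0,0,0,1]]]'
python3 - <<'E'
from h import *
st()
E
```

```text
t: 4.65
tool_pos: [0.4307, 0.3158, 0.0567]
orientation: [-0.367, -3.115, 0.006]
force: [0.1, -0.7, -0.6]
opening: 0.037
t: 4.95
tool_pos: [0.4334, 0.3179, 0.057]
orientation: [0.366, 3.12, 0.001]
force: [-0.1, 0.5, 0.6]
opening: 0.0372
t: 5.45
tool_pos: [0.4332, 0.3177, 0.0516]
orientation: [0.366, 3.12, 0.0]
force: [0.0, 0.3, 1.2]
opening: 0.0175
t: 5.65
tool_pos: [0.4332, 0.3177, 0.0515]
orientation: [0.366, 3.12, 0.0]
force: [0.5, 1.1, 0.9]
opening: 0.011
t5.7 tcp [0.4332 0.3177 0.0515] case [-0.0788  0.0082] yyaw 76.6 R2 [-0.  0. -1.] F [0.5 1.1 0.9] op 0.011 q [ 0.54  0.07  1.81  0.    1.27 -0.8 ]
```

```bash
python3 -m inch '[[[0,0,0,0,0,0,1],[0,0,0,0,0,0,1],[0,0,0,0,0,0,1]]]'
python3 -m inch '[[[0,0,0,0,0,0,0.2],[0,0,0,0,0,0,0.2],[0,0,0,0,0,0,0.2],[0,0,0.5,0,0,0,0.2],[0,0,0.5,0,0,0,0.2]]]'
python3 -m inch '[[[0,0,0,0,0,0,1],[0,0,0,0,0,0,1],[0,0,0,0,0,0,1],[0,0,0,0,0,0,1],[0,0,0,0,0,0,1]]]'
```

```text
t: 5.95
tool_pos: [0.4332, 0.3177, 0.0515]
orientation: [0.366, 3.12, 0.0]
force: [1.2, 1.6, 0.8]
opening: 0.0103
t: 6.45
tool_pos: [0.4331, 0.3176, 0.0409]
orientation: [0.366, 3.12, 0.0]
force: [0.1, -0.1, -0.1]
opening: 0.0368
t: 6.95
tool_pos: [0.4332, 0.3177, 0.0415]
orientation: [0.366, 3.12, 0.0]
force: [-0.0, 0.6, -0.5]
opening: 0.0118
```

Gripped, with opening 11.8 mm. I'll take the true tips as about 30 mm behind the reported TCP from here on. Swing now.

```bash
python3 -m inch '[[[0.15,0.6,0,0,0,0,1],[0.2,0.6,0,0,0,0,1],[0.3,0.6,0,0,0,0,1],[0.4,0.5,0,0,0,0,1],[0.5,0.45,0,0,0,0,1]]]'
python3 -m inch '[[[0.55,0.35,0,0,0,0,1],[0.6,0.25,0,0,0,0,1],[0.65,0.2,0,0,0,0,1],[0.45,0.05,0,0,0,0,1],[0,0,0,0,0,0,1]]]'
python3 - <<'E'
from h import *
st()
E
python3 -m inch '[[[0,0,0,0,0,0,0.2],[0,0,0,0,0,0,0.2],[0,0,-3,0,0,0,0.2],[0,0,-4,0,0,0,-0.3],[0,0,-4,0,0,0,-1]]]'
python3 -m inch '[[[-3,-1,-4,0,0,0,-1],[-3,-1,0,0,0,0,-1],[-3,-1,0,0,0,0,-1],[-2,-1,0,0,0,0,-1],[0,0,0,0,0,0,-1]]]'
python3 - <<'E'
from h import *
st(); shot("wrist","w4.png")
E
```

```text
t: 7.45
tool_pos: [0.4243, 0.3487, 0.0415]
orientation: [0.366, 3.12, 0.0]
force: [0.3, -2.1, 3.5]
opening: 0.0117
t: 7.95
tool_pos: [0.4037, 0.3621, 0.0415]
orientation: [-0.365, -3.12, -0.001]
force: [-0.1, 0.6, 2.1]
opening: 0.0116
t8.0 tcp [0.4037 0.3621 0.0415] case [-0.1178  0.0445] yyaw 76.7 R2 [ 0.     0.001 -1.   ] F [-0.1  0.6  2.1] op 0.0116 q [ 0.64  0.09  1.8   0.    1.25 -0.7 ]
t: 8.45
tool_pos: [0.4037, 0.3607, 0.1516]
orientation: [-0.367, -3.118, 0.003]
force: [1.7, 1.1, -0.3]
opening: 0.0468
t: 8.95
tool_pos: [0.5034, 0.2951, 0.1899]
orientation: [-0.371, -3.119, 0.002]
force: [0.5, -0.2, 0.1]
opening: 0.0872
t8.9 tcp [0.5034 0.2951 0.1899] case [-0.0053  0.0025] yyaw 76.4 R2 [ 0.    -0.001 -1.   ] F [ 0.5 -0.2  0.1] op 0.0872 q [ 0.44  0.08  1.53 -0.    1.53 -0.89]
```

View pics/w4.png

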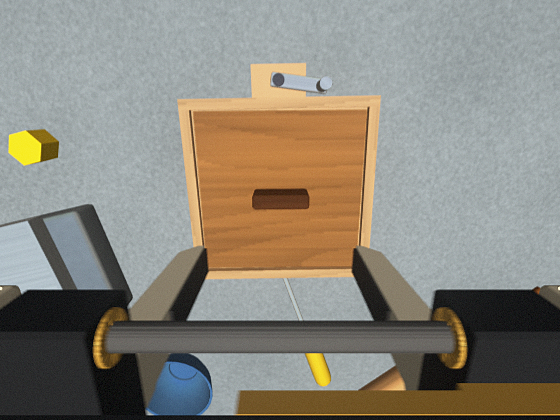

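The tab is clear, lying nearly along case +y at (300,82), and the pull is centred at about (280,201). Next I'll descend and grip the pull by its ends.

```bash
python3 - <<'E'
from h import *
c=shot("wrist");p=[ray(c,u,202,.082) for u in(252.5,280.5,308.5)];print([case(x).round(4) for x in p]);st()
E
python3 -m inch '[[[-0.3,-0.1,3.5,0,0,0,-1],[0,0,3.5,0,0,0,-1],[0,0,3.5,0,0,0,-1],[0,0,3,0,0,0,-1],[0,0,1,0,0,0,-1]]]'
python3 -m inch '[[[0,0,0.8,0,0,0,-1],[0,0,0.6,0,0,0,-1],[0,0,0.3,0,0,0,-1],[0,0,0.2,0,0,0,-1],[0,0,0,0,0,0,-1]]]'
python3 - <<'E'
from h import *
st()
E
```

```text
[array([-0.0015, -0.0253]), array([-0.0015,  0.0041]), array([-0.0014,  0.0334])]
t9.1 tcp [0.5014 0.297  0.19  ] case [-0.0077  0.0039] yyaw 76.5 R2 [ 0.001 -0.    -1.   ] F [-0.3  0.5  0.3] op 0.0914 q [ 0.45  0.08  1.53  0.    1.53 -0.89]
t: 9.55
tool_pos: [0.5006, 0.2953, 0.0415]
orientation: [-0.364, -3.115, 0.005]
force: [0.5, 0.4, -0.5]
opening: 0.0931
t: 10.05
tool_pos: [0.5049, 0.296, 0.0273]
orientation: [0.366, 3.119, 0.001]
force: [0.5, 0.4, 1.2]
opening: 0.093
t10.1 tcp [0.5049 0.296  0.0273] case [-0.0041  0.0036] yyaw 76.6 R2 [-0.001  0.001 -1.   ] F [0.5 0.4 1.2] op 0.093 q [ 0.44  0.22  1.69  0.    1.24 -0.89]
```

```bash
python3 -m inch '[[[-0.25,0,0.2,0,0,0,-1],[0,0,0.2,0,0,0,-1],[0,0,0,0,0,0,0.3],[0,0,0,0,0,0,1],[0,0,0,0,0,0,1]]]' 40
python3 -m inch '[[[0,0,0,0,0,0,1],[0,0,0,0,0,0,1],[0,0,0,0,0,0,1]]]'
python3 - <<'E'
from h import *
st()
E
python3 -m inch '[[[0,0,-0.5,0,0,0,1],[0,0,-1,0,0,0,1],[0,0,-1.5,0,0,0,1],[0,0,-1.5,0,0,0,1],[0,0,0,0,0,0,1]]]'
python3 - <<'E'
from h import *
st(); shot("top","t2.png",(60,130,260,330),3)
E
```

```text
t: 10.55
tool_pos: [0.5068, 0.2951, 0.0226]
orientation: [-0.366, -3.12, 0.0]
force: [0.4, -0.2, 0.2]
opening: 0.0734
t: 10.85
tool_pos: [0.5068, 0.2951, 0.0226]
orientation: [0.366, 3.12, 0.0]
force: [0.0, -0.6, 0.6]
opening: 0.0595
t10.8 tcp [0.5068 0.2951 0.0226] case [-0.002   0.0033] yyaw 76.6 R2 [-0.  0. -1.] F [ 0.  -0.6  0.6] op 0.0595 q [ 0.44  0.23  1.68  0.    1.23 -0.9 ]
t: 11.35
tool_pos: [0.5092, 0.2963, 0.0717]
orientation: [0.366, 3.115, 0.005]
force: [0.2, -0.4, -1.9]
opening: 0.0597
t11.3 tcp [0.5092 0.2963 0.0717] case [0.0001 0.005 ] yyaw 76.6 R2 [-0.005  0.004 -1.   ] F [ 0.2 -0.4 -1.9] op 0.0597 q [ 0.44  0.17  1.65 -0.    1.31 -0.9 ]
```

View pics/t2.png

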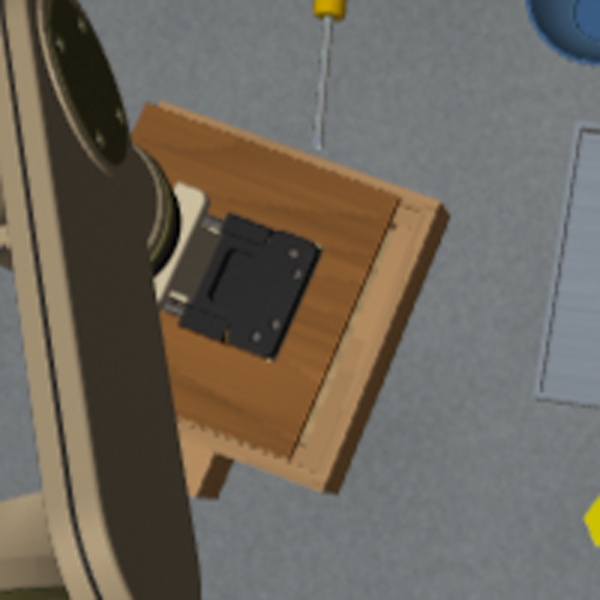

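Cover is held (opening 59.6 mm); I've noted its home reference as reported TCP (0.5068, 0.2951, 0.0226). Carry it high over the pan to the board.

```bash
python3 -m inch '[[[0,0,-2.5,0,0,0,1],[0,0,-3.5,0,0,0,1],[0,0,-3,0,0,0,1],[0,0,-1.5,0,0,0,1],[0,0,0,0,0,0,1]]]' 60
python3 -m inch '[[[-0.52,-2,0,0,0,0,1],[-0.79,-3,0,0,0,0,1],[-1.05,-4,0,0,0,0,1],[-1.05,-4,0,0,0,0,1],[-1.05,-4,0,0,0,0,1]]]'
python3 -m inch '[[[-1.05,-4,0,0,0,0,1],[-1.05,-4,0,0,0,0,1],[-1.05,-4,0,0,0,0,1],[-1.05,-4,0,0,0,0,1],[-1.05,-4,0,0,0,0,1]]]'
python3 -m inch '[[[-1.05,-4,0,0,0,0,1],[-1.05,-4,0,0,0,0,1],[-1.05,-4,0,0,0,0,1],[-1.05,-4,0,0,0,0,1],[-0.79,-3,0,0,0,0,1]]]'
python3 -m inch '[[[-0.52,-2,0,0,0,0,1],[0,0,0,0,0,0,1],[0,0,0,0,0,0,1]]]'
python3 - <<'E'
from h import *
st(); shot("side","s2.png",(150,60,450,300),2.5)
E
```

```text
t: 11.9
tool_pos: [0.5083, 0.2958, 0.175]
orientation: [0.366, 3.116, 0.004]
force: [-0.1, -0.9, -3.3]
opening: 0.0595
t: 12.4
tool_pos: [0.5093, 0.1179, 0.1698]
orientation: [-0.365, -3.117, 0.001]
force: [0.2, 0.2, -1.8]
opening: 0.0601
t: 12.9
tool_pos: [0.5141, -0.0886, 0.1699]
orientation: [-0.366, -3.117, -0.001]
force: [0.9, -0.7, -2.7]
opening: 0.0595
t: 13.4
tool_pos: [0.5186, -0.2855, 0.1695]
orientation: [-0.368, -3.117, -0.002]
force: [0.4, 1.5, -2.4]
opening: 0.0595
t: 13.7
tool_pos: [0.5195, -0.3038, 0.17]
orientation: [-0.367, -3.117, -0.003]
force: [-0.7, -0.1, -2.0]
opening: 0.0595
t13.7 tcp [ 0.5195 -0.3038  0.17  ] case [ 0.1491 -0.5764] yyaw 76.6 R2 [ 0.003  0.002 -1.   ] F [-0.7 -0.1 -2. ] op 0.0595 q [-0.61  0.15  1.5   0.    1.5  -1.95]
```

View pics/s2.png

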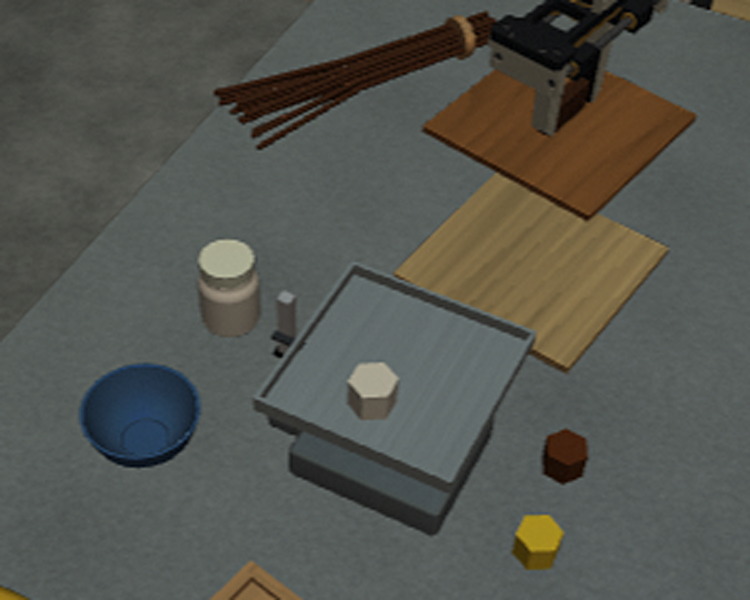

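The cover is level above the board. Lowering now.

```bash
python3 -m inch '[[[0,0,3,0,0,0,1],[0,0,4,0,0,0,1],[0,0,4,0,0,0,1],[0,0,3,0,0,0,1],[0,0,1.5,0,0,0,1]]]'
python3 -m inch '[[[0,0,0.8,0,0,0,1],[0,0,0.4,0,0,0,1],[0,0,0.3,0,0,0,1],[0,0,0,0,0,0,1],[0,0,0,0,0,0,1]]]'
python3 -m inch '[[[0,0,0.3,0,0,0,1],[0,0,0.2,0,0,0,1],[0,0,0,0,0,0,1]]]'
```

```text
t: 14.25
tool_pos: [0.5184, -0.3012, 0.0134]
orientation: [-0.363, -3.115, -0.005]
force: [-1.0, -0.0, -2.5]
opening: 0.0596
t: 14.75
tool_pos: [0.5214, -0.305, 0.0039]
orientation: [0.366, 3.118, -0.002]
force: [0.0, -0.5, -2.2]
opening: 0.0594
t: 15.05
tool_pos: [0.5203, -0.3042, -0.0028]
orientation: [-0.366, -3.12, -0.0]
force: [-0.0, -0.3, -2.8]
opening: 0.06
```

```bash
python3 -m inch '[[[0,0,0.2,0,0,0,1],[0,0,0.2,0,0,0,1],[0,0,0,0,0,0,1]]]'
python3 -m inch '[[[0,0,0.1,0,0,0,1],[0,0,0.1,0,0,0,1],[0,0,0,0,0,0,1]]]'
```

```text
t: 15.35
tool_pos: [0.5203, -0.3042, -0.007]
orientation: [-0.366, -3.12, -0.001]
force: [-0.3, -0.6, -2.0]
opening: 0.0598
t: 15.65
tool_pos: [0.5207, -0.3044, -0.0074]
orientation: [0.366, 3.12, -0.0]
force: [-4.7, 2.8, 5.7]
opening: 0.0595
```

Contact made. Release, rise and go back over the case, then check both.

```bash
python3 -m inch '[[[0,0,0,0,0,0,0],[0,0,0,0,0,0,-1],[0,0,0,0,0,0,-1],[0,0,0,0,0,0,-1],[0,0,-1,0,0,0,-1]]]'
python3 -m inch '[[[0,0,-3,0,0,0,-1],[0,0,-4.5,0,0,0,-1],[0,0,-4.5,0,0,0,-1],[0,0,-4,0,0,0,-1],[0,0,-2.5,0,0,0,-1]]]'
python3 -m inch '[[[0.52,2,0,0,0,0,-1],[0.79,3,0,0,0,0,-1],[1.05,4,0,0,0,0,-1],[1.05,4,0,0,0,0,-1],[1.05,4,0,0,0,0,-1]]]'
python3 -m inch '[[[1.05,4,0,0,0,0,-1],[1.05,4,0,0,0,0,-1],[1.05,4,0,0,0,0,-1],[1.05,4,0,0,0,0,-1],[1.05,4,0,0,0,0,-1]]]'
python3 -m inch '[[[1.05,4,0,0,0,0,-1],[1.05,4,0,0,0,0,-1],[1.05,4,0,0,0,0,-1],[1.05,4,0,0,0,0,-1],[0.7,2.7,0,0,0,0,-1]]]'
python3 -m inch '[[[0.5,2,0,0,0,0,-1],[0,0,0,0,0,0,-1],[0,0,0,0,0,0,-1]]]'
python3 - <<'E'
from h import *
st(); a=shot("top"); c=shot("wrist"); 
import pickle;pickle.dump((a,c),open("c2.pkl","wb"))
A=cv2.resize(a["image"][170:350,220:540],None,fx=1.9,fy=1.9); W=c["image"][70:300,90:420]; W=cv2.resize(W,None,fx=1.75,fy=1.1*1.75/1.1)
o=np.zeros((max(A.shape[0],0)+0,A.shape[1],3),np.uint8);cv2.imwrite("pics/t3.png",A)
cv2.imwrite("pics/w5.png",cv2.resize(c["image"][70:300,90:420],None,fx=2.4,fy=2.4))
E
```

```text
t: 16.15
tool_pos: [0.5194, -0.3035, 0.0003]
orientation: [-0.366, -3.118, -0.002]
force: [-1.1, 0.1, 0.0]
opening: 0.087
t: 16.65
tool_pos: [0.5219, -0.3052, 0.1919]
orientation: [0.366, 3.115, -0.004]
force: [0.6, -1.6, -0.4]
opening: 0.093
t: 17.15
tool_pos: [0.5164, -0.1273, 0.1874]
orientation: [0.367, 3.119, -0.0]
force: [0.3, 0.8, 0.3]
opening: 0.0929
t: 17.65
tool_pos: [0.5117, 0.0797, 0.1876]
orientation: [0.366, 3.119, 0.0]
force: [0.9, 0.3, 0.4]
opening: 0.0931
t: 18.15
tool_pos: [0.5069, 0.2741, 0.1874]
orientation: [0.364, 3.12, 0.002]
force: [0.2, -0.3, 0.2]
opening: 0.093
t: 18.45
tool_pos: [0.5071, 0.292, 0.187]
orientation: [0.365, 3.12, -0.0]
force: [-0.1, 0.3, -0.1]
opening: 0.093
t18.4 tcp [0.5071 0.292  0.187 ] case [-0.001   0.0002] yyaw 76.7 R2 [-0. -0. -1.] F [-0.1  0.3 -0.1] op 0.093 q [ 0.44  0.09  1.53 -0.    1.53 -0.9 ]
```

View pics/w5.png

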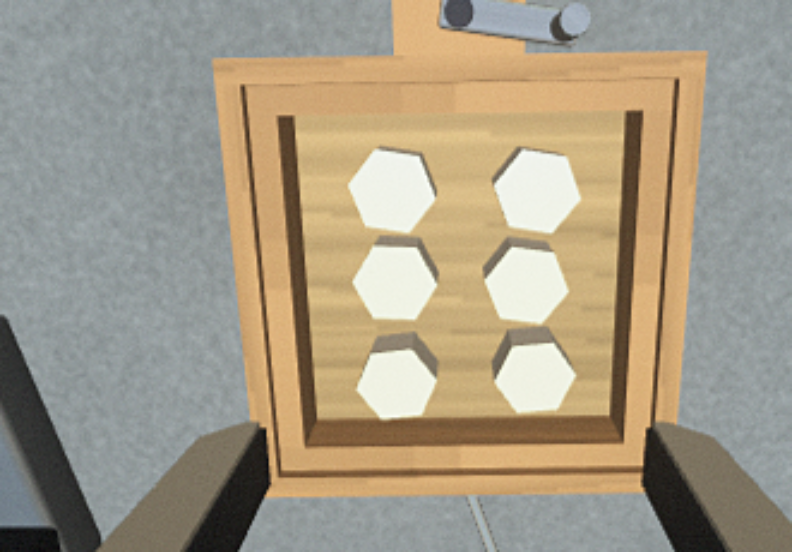

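All six blocks are present, in two columns of three. Next I'll segment the tops to get positions and flat angles.

```bash
cat >> h.py <<'E'
def hexes(c,z,box=None):
    im=c["image"]; hsv=cv2.cvtColor(im,cv2.COLOR_BGR2HSV)
    m=cv2.inRange(hsv,(0,0,200),(180,60,255)); n,l,s,ce=cv2.connectedComponentsWithStats(m); out=[]
    for i in range(1,n):
        if not 300<s[i,4]<4000: continue
        cs,_=cv2.findContours((l==i).astype(np.uint8),cv2.RETR_EXTERNAL,cv2.CHAIN_APPROX_NONE)
        P=np.array([ray(c,*p,z)[:2] for p in cs[0][:,0,:]]); P-=0
        M=cv2.moments((P*1e4).astype(np.float32)); ctr=np.array([M['m10'],M['m01']])/M['m00']/1e4
        d=P-ctr; th=np.radians(np.arange(0,60,.5)); 
        w=[max(np.ptp(d@[np.cos(t+k),np.sin(t+k)]) for k in np.radians([0,60,120])) for t in th]
        t=np.degrees(th[int(np.argmin(w))]); out.append((ctr,t,min(w),ce[i]))
    return out
E
python3 - <<'E'
from h import *
import pickle
a,c=pickle.load(open("c2.pkl","rb"))
for ctr,t,w,px in hexes(c,.036):
    rel=[((t+k-76.6+90)%180-90) for k in(0,60,120)]
    print("case",case(ctr).round(4),"world",ctr.round(4),"flat wrt caseY",np.round(sorted(rel,key=abs)[:2],1),"w",round(w,4),px.round(0))
E
```

```text
case [-0.0445 -0.0308] world [0.4575 0.2719] flat wrt caseY [ 21.4 -38.6] w 0.0365 [253. 149.]
case [-0.0444  0.0379] world [0.4735 0.3386] flat wrt caseY [ 21.4 -38.6] w 0.0365 [313. 149.]
case [-0.0002 -0.0306] world [0.5007 0.2617] flat wrt caseY [ 28.9 -31.1] w 0.0364 [254. 187.]
case [0.001  0.0342] world [0.5169 0.3245] flat wrt caseY [ 21.9 -38.1] w 0.0365 [309. 188.]
case [0.0494 0.0398] world [0.5653 0.3187] flat wrt caseY [-24.1  35.9] w 0.0363 [312. 227.]
case [ 0.053 -0.031] world [0.5524 0.249 ] flat wrt caseY [-22.1  37.9] w 0.0365 [255. 230.]
```

View pics/t3.png

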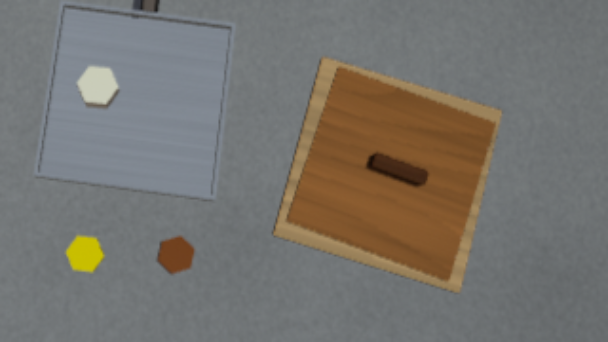

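The cover lies flat in the middle of the board with its pull up, and the pan holds m7 at crop (98,86). Go for block A at case (-0.0445, -0.031) with the jaws turned +21.4°.

```bash
python3 -m inch '[[[0,0,2,0,0,-7.1,-0.03],[0,0,2,0,0,-7.1,-0.03],[0,0,2,0,0,-7.2,-0.03],[2.6,-0.65,2,0,0,0,-0.03],[2.6,-0.65,1,0,0,0,-0.03]]]' 30
python3 -m inch '[[[0,0,0,0,0,0,-0.03],[0,0,0,0,0,0,-0.03],[0,0,0,0,0,0,-0.03]]]'
python3 - <<'E'
from h import *
st(); c=shot("wrist")
for ctr,t,w,px in hexes(c,.036):
    d=tool([*(ctr-robot.read_state()["tool_pos"][:2]),0]); print(case(ctr).round(4),round(w,4),t,d.round(2))
E
```

```text
t: 19.05
tool_pos: [0.4562, 0.2698, 0.0943]
orientation: [0.217, -3.131, 0.002]
force: [-0.3, -1.3, 0.3]
opening: 0.0574
t: 19.35
tool_pos: [0.4592, 0.2719, 0.0981]
orientation: [-0.218, 3.131, 0.002]
force: [-1.2, -0.3, -0.1]
opening: 0.048
t19.4 tcp [0.4592 0.2719 0.0981] case [-0.0429 -0.0303] yyaw 98.0 R2 [-0.003  0.001 -1.   ] F [-1.2 -0.3 -0.1] op 0.048 q [ 0.44  0.01  1.78 -0.    1.36 -1.27]
[-0.0443 -0.0302] 0.0366 37.5 [ 0.13  0.04 -0.  ]
[-0.0447  0.0385] 0.0363 38.0 [-2.33  6.46  0.01]
[ 0.   -0.03] 0.0366 44.5 [-4.   -1.55  0.01]
[0.0068 0.0255] 0.0345 50.5 [-6.66  3.37  0.02]
[ 0.0528 -0.0272] 0.0362 53.5 [-9.02 -3.21  0.02]
[0.0448 0.0385] 0.0363 53.0 [-10.67   3.19   0.03]
```

```bash
python3 -m inch '[[[0.1,0,3,0,0,0,-0.03],[0,0,3,0,0,0,-0.03],[0,0,2.5,0,0,0,-0.03],[0,0,1.5,0,0,0,-0.03],[0,0,0.8,0,0,0,-0.03]]]' 30
python3 -m inch '[[[0,0,0,0,0,0,-0.03],[0,0,0,0,0,0,1],[0,0,0,0,0,0,1],[0,0,0,0,0,0,1],[0,0,0,0,0,0,1]]]'
python3 - <<'E'
from h import *
st()
E
```

```text
t: 19.9
tool_pos: [0.4565, 0.2716, -0.0124]
orientation: [0.219, -3.133, 0.001]
force: [0.2, -0.0, -0.2]
opening: 0.0483
t: 20.4
tool_pos: [0.4578, 0.2723, -0.0099]
orientation: [-0.219, 3.131, 0.002]
force: [-0.3, 0.5, 7.0]
opening: 0.0356
t20.4 tcp [ 0.4578  0.2723 -0.0099] case [-0.0444 -0.0303] yyaw 98.0 R2 [-0.003  0.001 -1.   ] F [-0.3  0.5  7. ] op 0.0356 q [ 0.44  0.13  1.86 -0.    1.15 -1.27]
```

```bash
python3 -m inch '[[[0,0,-2,0,0,0,1],[0,0,-4,0,0,0,1],[0,0,-4.5,0,0,0,1],[0,0,-4,0,0,0,1],[0,0,-2.5,0,0,0,1]]]'
python3 -m inch '[[[-0.6,-2.4,0,0,0,0,1],[-0.8,-3.3,0,0,0,0,1],[-0.9,-3.6,0,0,0,0,1],[-0.9,-3.7,0,0,0,0,1],[-0.9,-3.7,0,0,0,0,1]]]'
python3 -m inch '[[[-0.9,-3.7,0,0,0,0,1],[-0.9,-3.7,0,0,0,0,1],[-0.9,-3.6,0,0,0,0,1],[-0.8,-3.2,0,0,0,0,1],[-0.75,-2.8,0,0,0,0,1]]]'
python3 -m inch '[[[0,0,2,0,0,0,1],[0,0,2,0,0,0,1],[0,0,0.8,0,0,0,1],[0,0,0,0,0,0,1],[0,0,0,0,0,0,1]]]'
python3 - <<'E'
from h import *
st()
E
```

```text
t: 20.9
tool_pos: [0.4576, 0.2723, 0.1625]
orientation: [-0.219, 3.13, 0.002]
force: [0.4, -0.1, -0.9]
opening: 0.0351
t: 21.4
tool_pos: [0.5205, 0.1107, 0.1585]
orientation: [0.22, -3.134, -0.0]
force: [0.8, 0.5, -1.5]
opening: 0.0356
t: 21.9
tool_pos: [0.5862, -0.0522, 0.1583]
orientation: [0.218, -3.134, 0.0]
force: [-0.3, -1.0, -0.9]
opening: 0.0355
t: 22.4
tool_pos: [0.5864, -0.0502, 0.1113]
orientation: [-0.22, 3.133, -0.0]
force: [0.8, -0.0, -1.5]
opening: 0.0357
t22.4 tcp [ 0.5864 -0.0502  0.1113] case [ 0.1554 -0.3142] yyaw 98.0 R2 [-0. -0. -1.] F [ 0.8 -0.  -1.5] op 0.0357 q [-0.17  0.14  1.61 -0.    1.39 -1.88]
```

```bash
python3 -m inch '[[[0,0,0.4,0,0,0,1],[0,0,0.2,0,0,0,1],[0,0,0,0,0,0,0.4],[0,0,0,0,0,0,-0.03],[0,0,0,0,0,0,-0.03]]]'
python3 -m inch '[[[0,0,-1,0,0,0,-0.03],[0,0,-3,0,0,0,-0.03],[0,0,-2,0,0,0,-0.03],[0.3,2.1,0,0,0,0,-0.03],[0.5,3.5,0,0,0,0,-0.03]]]'
python3 -m inch '[[[0.5,3.6,0,0,0,0,-0.03],[0.5,3.6,0,0,0,0,-0.03],[0.5,3.6,0,0,0,0,-0.03],[0.5,3.6,0,0,0,0,-0.03],[0.6,3.7,0,0,0,0,-0.03]]]'
python3 -m inch '[[[0.5,3.6,0,0,0,0,-0.03],[0.6,3.7,0,0,0,0,-0.03],[0.5,3.6,0,0,0,0,-0.03],[0.5,3.5,0,0,0,0,-0.03],[0.3,2,2,0,0,0,-0.03]]]'
python3 -m inch '[[[0,0,3,0,0,0,-0.03],[0,0,2,0,0,0,-0.03],[0,0,0,0,0,0,-0.03],[0,0,0,0,0,0,-0.03],[0,0,0,0,0,0,-0.03]]]'
cat > look.py <<'E'
from h import *
st(); c=shot("wrist"); p=robot.read_state()["tool_pos"][:2]
for ctr,t,w,px in hexes(c,.036):
    d=tool([*(ctr-p),0]); print(case(ctr).round(4),round(w,4),"t",t,"d",d[:2].round(2))
a=shot("top");b=shot("side")
def tri(pa,pb):
    P=lambda c:np.array(c["K"])@np.c_[np.array(c["R"]),np.array(c["t"])]
    X=cv2.triangulatePoints(P(a),P(b),np.float64(pa),np.float64(pb)).ravel();return X[:3]/X[3]
def white(c,thr,A0):
    h=cv2.cvtColor(c["image"],cv2.COLOR_BGR2HSV); m=cv2.inRange(h,(0,0,thr),(180,70,255))
    n,l,s,ce=cv2.connectedComponentsWithStats(m); return [(ce[i],s[i,4]) for i in range(1,n) if s[i,4]>A0]
A=[x for x in white(a,175,120) if 225<x[0][0]<350 and 165<x[0][1]<285]
B=[x for x in white(b,175,80) if 240<x[0][0]<370 and 160<x[0][1]<275]
print("A",[(q.round(1),int(n)) for q,n in A]);print("B",[(q.round(1),int(n)) for q,n in B])
for q,_ in A:
    best=None
    for r,_ in B:
        X=tri(q,r); e=np.linalg.norm(proj(a,X)-q)+np.linalg.norm(proj(b,X)-r)
        if e<4: print("blk",X.round(4),"floor",(X[2]-.03).round(4),"e",e.round(1))
E
python3 look.py
```

```text
t: 22.9
tool_pos: [0.5865, -0.0504, 0.105]
orientation: [-0.219, 3.133, -0.0]
force: [0.7, 0.1, 0.0]
opening: 0.0458
t: 23.4
tool_pos: [0.5717, 0.0028, 0.167]
orientation: [-0.215, 3.131, -0.002]
force: [0.9, 0.6, 0.2]
opening: 0.0476
t: 23.9
tool_pos: [0.5194, 0.1809, 0.1658]
orientation: [-0.219, 3.132, 0.0]
force: [0.3, -0.1, 0.7]
opening: 0.0479
t: 24.4
tool_pos: [0.474, 0.3425, 0.1489]
orientation: [-0.222, 3.128, 0.006]
force: [0.1, 0.1, -0.7]
opening: 0.0477
t: 24.9
tool_pos: [0.4741, 0.3391, 0.0968]
orientation: [-0.219, 3.131, 0.002]
force: [0.2, 0.2, -0.4]
opening: 0.0478
t24.9 tcp [0.4741 0.3391 0.0968] case [-0.044   0.0385] yyaw 98.0 R2 [-0.003  0.001 -1.   ] F [ 0.2  0.2 -0.4] op 0.0478 q [ 0.53  0.14  1.64  0.    1.36 -1.18]
[-0.0443  0.0381] 0.0369 t 36.5 d [ 0.05 -0.03]
[ 0.     -0.0305] 0.0366 t 45.0 d [-1.58 -8.03]
[0.0011 0.0346] 0.0364 t 39.0 d [-4.05 -2.01]
[ 0.0524 -0.0314] 0.0366 t 54.0 d [ -6.43 -10.02]
[0.0492 0.0423] 0.0365 t 52.0 d [-8.81 -3.05]
A [(array([311.9, 203.6]), 294), (array([271.1, 215.4]), 298)]
B []
```

```bash
python3 -m inch '[[[0,0,3,0,0,0,-0.03],[0,0,3,0,0,0,-0.03],[0,0,2.5,0,0,0,-0.03],[0,0,1.5,0,0,0,-0.03],[0,0,0.5,0,0,0,-0.03]]]' 30
python3 -m inch '[[[0,0,0,0,0,0,-0.03],[0,0,0,0,0,0,1],[0,0,0,0,0,0,1],[0,0,0,0,0,0,1],[0,0,0,0,0,0,1]]]'
python3 -m inch '[[[0,0,-2,0,0,0,1],[0,0,-4,0,0,0,1],[0,0,-4.5,0,0,0,1],[0,0,-4,0,0,0,1],[0,0,-2.5,0,0,0,1]]]'
python3 -m inch '[[[-0.1,-2.4,0,0,0,0,1],[-0.1,-3.4,0,0,0,0,1],[-0.1,-3.7,0,0,0,0,1],[-0.1,-3.8,0,0,0,0,1],[-0.1,-3.8,0,0,0,0,1]]]'
python3 -m inch '[[[-0.15,-4,0,0,0,0,1],[-0.15,-4,0,0,0,0,1],[-0.15,-4,0,0,0,0,1],[-0.15,-4,0,0,0,0,1],[-0.15,-3.8,0,0,0,0,1]]]'
python3 -m inch '[[[-0.1,-2.6,0,0,0,0,1],[0,0,1.5,0,0,0,1],[0,0,2.5,0,0,0,1],[0,0,2,0,0,0,1],[0,0,0,0,0,0,1]]]'
python3 look.py
```

```text
t: 25.55
tool_pos: [0.472, 0.338, -0.0118]
orientation: [0.219, -3.132, 0.002]
force: [-0.0, 0.4, 0.7]
opening: 0.048
t: 26.05
tool_pos: [0.4741, 0.3393, -0.0088]
orientation: [-0.219, 3.131, 0.002]
force: [-1.4, -0.6, 5.7]
opening: 0.0356
t: 26.55
tool_pos: [0.474, 0.3394, 0.1638]
orientation: [-0.219, 3.13, 0.003]
force: [0.3, 0.0, -0.9]
opening: 0.0355
t: 27.05
tool_pos: [0.5014, 0.1687, 0.1596]
orientation: [-0.22, 3.134, -0.0]
force: [0.5, 0.4, -0.8]
opening: 0.0355
t: 27.55
tool_pos: [0.5366, -0.0268, 0.1597]
orientation: [-0.219, 3.134, -0.0]
force: [0.7, 0.4, -1.8]
opening: 0.0358
t: 28.05
tool_pos: [0.5381, -0.0494, 0.0954]
orientation: [0.22, -3.127, -0.003]
force: [-0.3, 0.5, -1.1]
opening: 0.0356
t28.1 tcp [ 0.5381 -0.0494  0.0954] case [ 0.1082 -0.3246] yyaw 98.0 R2 [ 0.007  0.003 -1.   ] F [-0.3  0.5 -1.1] op 0.0356 q [-0.19  0.04  1.75  0.    1.36 -1.9 ]
[ 0.1601 -0.3029] 0.0939 t 11.0 d [-5.49  0.17]
[ 0.2134 -0.296 ] 0.0441 t 8.0 d [-10.71  -1.14]
A []
B [(array([240.2, 163. ]), 238), (array([298.6, 215.6]), 169)]
```

```bash
python3 -m inch '[[[0,0,0,0,0,0,1],[0,0,0.3,0,0,0,1],[0,0,0,0,0,0,0.4],[0,0,0,0,0,0,-0.03],[0,0,0,0,0,0,-0.03]]]'
python3 -m inch '[[[0,0,-1,0,0,0,-0.03],[0,0,-3,0,0,0,-0.03],[0,0,-3,0,0,0,-0.03],[-0.2,2.1,0,0,0,0,-0.03],[-0.3,3.5,0,0,0,0,-0.03]]]'
python3 -m inch '[[[-0.3,3.8,0,0,0,0,-0.03],[-0.3,3.8,0,0,0,0,-0.03],[-0.3,3.8,0,0,0,0,-0.03],[-0.3,3.8,0,0,0,0,-0.03],[-0.3,3.8,0,0,0,0,-0.03]]]'
python3 -m inch '[[[-0.3,3.7,0,0,0,0,-0.03],[-0.3,3.7,0,0,0,0,-0.03],[-0.3,3.4,0,0,0,0,-0.03],[-0.2,2,2,0,0,0,-0.03],[0,0,3,0,0,0,-0.03]]]'
python3 -m inch '[[[0,0,2,0,0,0,-0.03],[0,0,0,0,0,0,-0.03],[0,0,0,0,0,0,-0.03],[0,0,0,0,0,0,-0.03]]]'
python3 look.py
```

```text
t: 28.7
tool_pos: [0.5416, -0.0507, 0.097]
orientation: [-0.219, 3.133, -0.0]
force: [1.2, 0.4, -0.3]
opening: 0.0459
t: 29.2
tool_pos: [0.5399, 0.0044, 0.1693]
orientation: [-0.215, 3.13, -0.002]
force: [0.0, 0.7, 0.4]
opening: 0.0479
t: 29.7
tool_pos: [0.5268, 0.1974, 0.1678]
orientation: [-0.219, 3.133, 0.0]
force: [1.5, 0.5, -0.2]
opening: 0.048
t: 30.2
tool_pos: [0.5213, 0.328, 0.1196]
orientation: [-0.224, 3.128, 0.005]
force: [0.6, -0.6, -1.2]
opening: 0.048
t: 30.6
tool_pos: [0.5211, 0.3245, 0.0989]
orientation: [-0.219, 3.131, 0.002]
force: [0.6, -0.4, 0.9]
opening: 0.0479
t30.6 tcp [0.5211 0.3245 0.0989] case [0.0051 0.0351] yyaw 98.0 R2 [-0.003  0.001 -1.   ] F [ 0.6 -0.4  0.9] op 0.0479 q [ 0.47  0.22  1.55 -0.    1.37 -1.24]
[-0.0002 -0.0305] 0.0366 t 45.0 d [ 2.89 -5.91]
[0.001  0.0343] 0.0365 t 39.0 d [0.42 0.08]
[ 0.053  -0.0309] 0.0366 t 53.5 d [-2.04 -7.89]
[0.0494 0.04  ] 0.0366 t 52.50000000000001 d [-4.29 -1.16]
A [(array([311.5, 205. ]), 285), (array([271.2, 216.8]), 291), (array([308.9, 228. ]), 302)]
B []
```

```bash
python3 -m inch '[[[0.4,0.1,3,0,0,0,-0.03],[0,0,3,0,0,0,-0.03],[0,0,2.5,0,0,0,-0.03],[0,0,1.6,0,0,0,-0.03],[0,0,0.6,0,0,0,-0.03]]]' 30
python3 -m inch '[[[0,0,0,0,0,0,-0.03],[0,0,0,0,0,0,1],[0,0,0,0,0,0,1],[0,0,0,0,0,0,1],[0,0,0,0,0,0,1]]]'
python3 -m inch '[[[0,0,-2,0,0,0,1],[0,0,-4,0,0,0,1],[0,0,-4.5,0,0,0,1],[0,0,-4,0,0,0,1],[0,0,-2.5,0,0,0,1]]]'
python3 -m inch '[[[0.6,-2.5,0,0,0,0,1],[0.7,-3.6,0,0,0,0,1],[0.7,-3.8,0,0,0,0,1],[0.7,-3.8,0,0,0,0,1],[0.7,-3.8,0,0,0,0,1]]]'
python3 -m inch '[[[0.7,-3.8,0,0,0,0,1],[0.8,-4,0,0,0,0,1],[0.8,-4,0,0,0,0,1],[0.8,-4,0,0,0,0,1],[0.7,-3.7,0,0,0,0,1]]]'
python3 -m inch '[[[0,0,2,0,0,0,1],[0,0,2.5,0,0,0,1],[0,0,2.6,0,0,0,1],[0,0,0.4,0,0,0,1],[0,0,0,0,0,0,1]]]'
python3 - <<'E'
from h import *
st()
E
```

```text
t: 31.25
tool_pos: [0.5148, 0.3239, -0.0119]
orientation: [0.219, -3.132, 0.001]
force: [0.4, 0.5, 1.1]
opening: 0.0476
t: 31.75
tool_pos: [0.517, 0.3251, -0.0087]
orientation: [-0.219, 3.131, 0.002]
force: [-0.5, -0.2, 6.4]
opening: 0.0357
t: 32.25
tool_pos: [0.517, 0.3252, 0.1639]
orientation: [-0.219, 3.13, 0.003]
force: [-0.0, 0.0, -0.7]
opening: 0.0359
t: 32.75
tool_pos: [0.506, 0.1451, 0.1596]
orientation: [-0.22, 3.134, -0.0]
force: [0.5, -0.0, -1.7]
opening: 0.0357
t: 33.25
tool_pos: [0.4955, -0.0537, 0.1598]
orientation: [-0.219, 3.134, -0.0]
force: [0.8, 0.4, -1.7]
opening: 0.0356
t: 33.75
tool_pos: [0.4951, -0.0518, 0.0841]
orientation: [0.219, -3.132, -0.001]
force: [-1.3, -0.0, -1.6]
opening: 0.0356
t33.8 tcp [ 0.4951 -0.0518  0.0841] case [ 0.067  -0.3369] yyaw 98.0 R2 [ 0.002  0.001 -1.   ] F [-1.3 -0.  -1.6] op 0.0356 q [-0.21 -0.07  1.88  0.    1.34 -1.92]
```

```bash
python3 -m inch '[[[0,0,0,0,0,0,1],[0,0,0.2,0,0,0,1],[0,0,0,0,0,0,0.4],[0,0,0,0,0,0,-0.03],[0,0,0,0,0,0,-0.03]]]'
python3 -m inch '[[[0,0,-1,0,0,0,-0.03],[0,0,-3,0,0,0,-0.03],[0,0,-4,0,0,0,-0.03],[1,-3,0,0,0,0,-0.03],[1,-4,0,0,0,0,-0.03]]]'
python3 -m inch '[[[1,-4,0,0,0,0,-0.03],[1,-4,0,0,0,0,-0.03],[0,-4,0,0,0,0,-0.03],[0,-3,0,0,0,0,-0.03],[0,0,0,0,0,0,-0.03]]]'
python3 look.py
python3 - <<'E'
from h import *
shot("side","s3.png",(235,150,375,280),5.5)
E
```

```text
t: 34.25
tool_pos: [0.4964, -0.052, 0.0831]
orientation: [-0.22, 3.133, -0.0]
force: [0.0, 0.6, -1.1]
opening: 0.0456
t: 34.75
tool_pos: [0.4875, -0.1241, 0.1657]
orientation: [-0.224, 3.129, -0.002]
force: [-0.2, 0.2, 0.0]
opening: 0.0479
t: 35.25
tool_pos: [0.4869, -0.279, 0.1633]
orientation: [-0.214, 3.134, -0.002]
force: [-0.3, -0.2, -0.8]
opening: 0.0478
t35.2 tcp [ 0.4869 -0.279   0.1633] case [ 0.1117 -0.5599] yyaw 97.8 R2 [-0.    -0.002 -1.   ] F [-0.3 -0.2 -0.8] op 0.0478 q [-0.61  0.03  1.63 -0.    1.48 -2.32]
A [(array([311.4, 206.2]), 280), (array([271.4, 217.8]), 281), (array([308.5, 229.1]), 285), (array([306.5, 251.8]), 294)]
B []
```

View pics/s3.png

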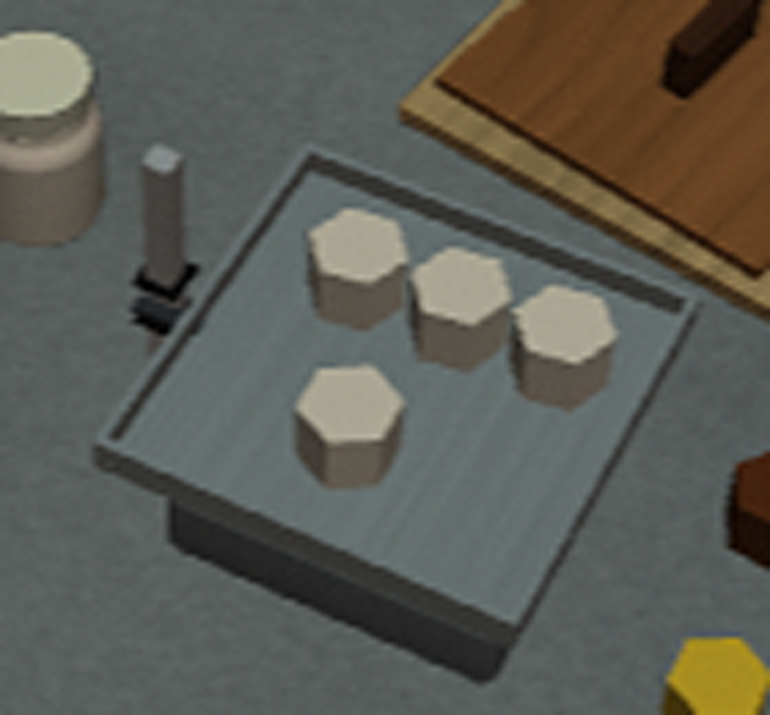

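Run:
```python
from h import *
import pickle
a,b=pickle.load(open("c.pkl","rb"))
P=lambda c:np.array(c["K"])@np.c_[np.array(c["R"]),np.array(c["t"])]
for n,pa,pb in(("m7 start",(271.2,214.5),(299.2,211.6)),("m7",(271.4,217.8),(298.6,223.5)),("1",(311.4,206.2),(300.1,195.1)),("2",(308.5,229.1),(319,202.2)),("3",(306.5,251.8),(338.1,209.1))):
    X=cv2.triangulatePoints(P(a),P(b),np.float64(pa),np.float64(pb)).ravel();X=X[:3]/X[3]
    print(n,X.round(4),"sink",(.165-X[2]).round(4),"rep",(proj(a,X)-pa).round(1))
```

```text
m7 start [0.5521 0.0244 0.1504] sink 0.0146 rep [-0.  -0.2]
m7 [0.5522 0.0251 0.1116] sink 0.0534 rep [0.  0.1]
1 [ 0.5855 -0.0492  0.1091] sink 0.0559 rep [0.  0.1]
2 [ 0.5395 -0.0491  0.1106] sink 0.0544 rep [0.  0.2]
3 [ 0.4951 -0.0506  0.1108] sink 0.0542 rep [0.  0.3]
```

Four independent block tops give a sink of 0.053–0.056 m, well inside 0.048–0.066. Next I'll go above the cover, re-align, and check it along with one known height (post top 0.160).

```bash
python3 -m inch '[[[0,0,0,0,0,7.1,-0.5],[0,0,0,0,0,7.1,-1],[0,0,0,0,0,7.2,-1],[-2,-0.9,0,0,0,0,-1],[-1.9,-0.8,0,0,0,0,-1]]]'
python3 -m inch '[[[0,0,-1,0,0,0,-1],[0,0,-1,0,0,0,-1],[0,0,0,0,0,0,-1],[0,0,0,0,0,0,-1]]]'
python3 - <<'E'
from h import *
import pickle
a,b=pickle.load(open("c.pkl","rb"))
P=lambda c:np.array(c["K"])@np.c_[np.array(c["R"]),np.array(c["t"])]
X=cv2.triangulatePoints(P(a),P(b),np.float64((299.5,163)),np.float64((264.6,178.5))).ravel();print("post top",X[:3]/X[3])
st(); shot("wrist","w6.png")
E
```

```text
t: 35.95
tool_pos: [0.5218, -0.2996, 0.1633]
orientation: [0.363, 3.12, -0.0]
force: [0.2, 0.7, 0.0]
opening: 0.0832
t: 36.35
tool_pos: [0.5212, -0.3006, 0.1837]
orientation: [0.365, 3.119, -0.001]
force: [0.6, 0.5, -0.2]
opening: 0.0931
post top [ 0.65513204 -0.01563664  0.15946432]
t36.4 tcp [ 0.5212 -0.3006  0.1837] case [ 0.15   -0.5729] yyaw 76.6 R2 [-0.002 -0.001 -1.   ] F [ 0.6  0.5 -0.2] op 0.0931 q [-0.61  0.13  1.48  0.    1.52 -1.95]
```

View pics/w6.png

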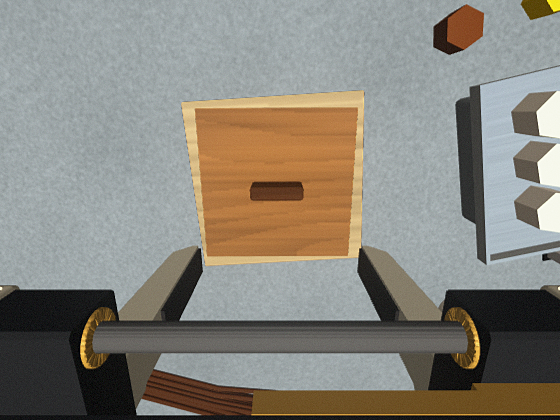

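The cover lies undisturbed with its pull at (276.5,194), and the post-top check gives 0.1595 against 0.160. Compute the correction and regrip.

```bash
python3 - <<'E'
from h import *
c=shot("wrist");st();p=ray(c,276.5,194,.052);print(p,tool([*(p-robot.read_state()["tool_pos"])[:2],0]).round(2))
for u in(250,303):print(ray(c,u,194,.052))
E
python3 -m inch '[[[0,0,4,0,0,0,-1],[0,0,4.5,0,0,0,-1],[0,0,4,0,0,0,-1],[0,0,3,0,0,0,-1],[0,0,1,0,0,0,-1]]]'
python3 -m inch '[[[0,0,0,0,0,0,-1],[0,0,0,0,0,0,-1],[0,0,0,0,0,0,-1]]]'
```

```text
t36.5 tcp [ 0.5208 -0.3005  0.1827] case [ 0.1496 -0.573 ] yyaw 76.6 R2 [-0. -0. -1.] F [ 0.6 -0.4  0.6] op 0.0925 q [-0.61  0.13  1.49  0.    1.52 -1.95]
[ 0.52294205 -0.30472615  0.052     ] [-0.31 -0.36  0.  ]
[ 0.51611297 -0.33351067  0.052     ]
[ 0.52977036 -0.27594481  0.052     ]
t: 36.95
tool_pos: [0.5178, -0.2987, 0.0129]
orientation: [-0.366, -3.114, -0.005]
force: [0.4, 1.2, 0.0]
opening: 0.0932
t: 37.25
tool_pos: [0.5227, -0.3021, 0.0202]
orientation: [0.366, 3.117, -0.003]
force: [0.4, -0.3, 0.5]
opening: 0.0929
```

```bash
python3 -m inch '[[[0,-0.2,1,0,0,0,-1],[0,0,1,0,0,0,-1],[0,0,0.5,0,0,0,-1],[0,0,0.2,0,0,0,-1],[0,0,0,0,0,0,-1]]]' 60
python3 - <<'E'
from h import *
st()
E
python3 -m inch '[[[0,0,0,0,0,0,0.3],[0,0,0,0,0,0,1],[0,0,0,0,0,0,1],[0,0,0,0,0,0,1],[0,0,0,0,0,0,1]]]'
python3 - <<'E'
from h import *
st()
E
```

```text
t: 37.75
tool_pos: [0.5201, -0.3026, -0.0102]
orientation: [-0.366, -3.119, -0.001]
force: [0.0, 0.1, 0.3]
opening: 0.0933
t37.8 tcp [ 0.5201 -0.3026 -0.0102] case [ 0.1494 -0.5751] yyaw 76.6 R2 [ 0.001  0.    -1.   ] F [0.  0.1 0.3] op 0.0933 q [-0.61  0.31  1.65 -0.    1.18 -1.95]
t: 38.25
tool_pos: [0.5207, -0.3031, -0.0092]
orientation: [0.366, 3.12, -0.001]
force: [-0.1, -0.3, 0.2]
opening: 0.0593
t38.2 tcp [ 0.5207 -0.3031 -0.0092] case [ 0.1502 -0.5755] yyaw 76.6 R2 [-0. -0. -1.] F [-0.1 -0.3  0.2] op 0.0593 q [-0.61  0.31  1.65 -0.    1.18 -1.95]
```

```bash
python3 -m inch '[[[0,0,-2,0,0,0,1],[0,0,-4,0,0,0,1],[0,0,-4.5,0,0,0,1],[0,0,-4.5,0,0,0,1],[0,0,-3.5,0,0,0,1]]]'
python3 -m inch '[[[0.52,2,0,0,0,0,1],[0.79,3,0,0,0,0,1],[1.05,4,0,0,0,0,1],[1.05,4,0,0,0,0,1],[1.05,4,0,0,0,0,1]]]'
python3 -m inch '[[[1.05,4,0,0,0,0,1],[1.05,4,0,0,0,0,1],[1.05,4,0,0,0,0,1],[1.05,4,0,0,0,0,1],[1.05,4,0,0,0,0,1]]]'
python3 -m inch '[[[1.05,4,0,0,0,0,1],[1.05,4,0,0,0,0,1],[1.05,4,0,0,0,0,1],[1.05,4,0,0,0,0,1],[0.7,2.8,0,0,0,0,1]]]'
python3 -m inch '[[[0.5,2,0,0,0,0,1],[0,0,2,0,0,0,1],[0,0,4,0,0,0,1],[0,0,3,0,0,0,1],[0,0,2,0,0,0,1]]]'
python3 -m inch '[[[0,0,0,0,0,0,1],[0,0,0,0,0,0,1],[0,0,0,0,0,0,1]]]'
python3 - <<'E'
from h import *
st(); c=shot("top","t4.png",(60,130,260,330),3)
E
```

```text
t: 38.75
tool_pos: [0.5209, -0.3031, 0.1784]
orientation: [0.366, 3.119, -0.001]
force: [0.6, 0.8, -2.0]
opening: 0.0593
t: 39.25
tool_pos: [0.5159, -0.1256, 0.175]
orientation: [-0.367, -3.119, -0.0]
force: [0.8, 0.5, -2.5]
opening: 0.0592
t: 39.75
tool_pos: [0.5111, 0.0812, 0.1752]
orientation: [-0.366, -3.12, 0.0]
force: [0.7, -0.3, -2.3]
opening: 0.0595
t: 40.25
tool_pos: [0.5067, 0.2763, 0.175]
orientation: [-0.364, -3.119, -0.0]
force: [0.1, -0.7, -2.2]
opening: 0.0597
t: 40.75
tool_pos: [0.5053, 0.2936, 0.062]
orientation: [-0.365, -3.116, 0.004]
force: [-0.6, -0.2, -2.1]
opening: 0.0593
t: 41.05
tool_pos: [0.5086, 0.2949, 0.0675]
orientation: [0.366, 3.118, 0.002]
force: [-0.1, -0.3, -2.3]
opening: 0.0593
t41.0 tcp [0.5086 0.2949 0.0675] case [-0.0002  0.0035] yyaw 76.6 R2 [-0.002  0.002 -1.   ] F [-0.1 -0.3 -2.3] op 0.0593 q [ 0.44  0.18  1.65  0.    1.31 -0.9 ]
```

View pics/t4.png

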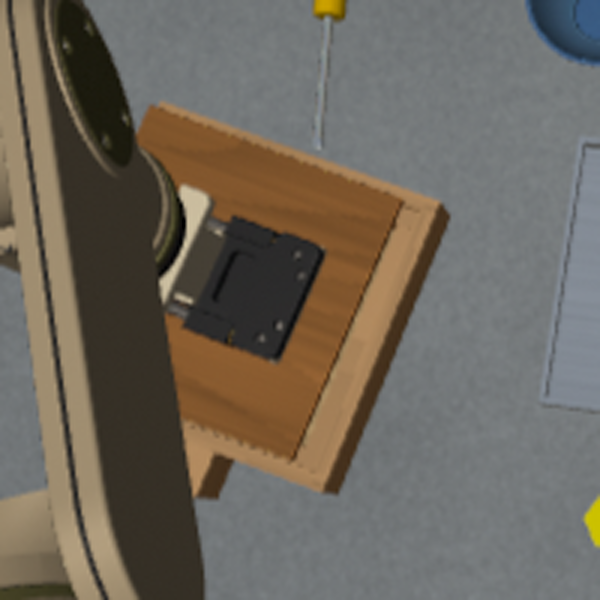

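The cover is over the frame, matching the pick-up view. Lower it to just above the rim.

```bash
python3 -m inch '[[[0,0,1.5,0,0,0,1],[0,0,1.3,0,0,0,1],[0,0,0.7,0,0,0,1],[0,0,0,0,0,0,1],[0,0,0,0,0,0,1]]]' 60
python3 - <<'E'
from h import *
st()
E
```

```text
t: 41.6
tool_pos: [0.5071, 0.2942, 0.0301]
orientation: [-0.366, -3.119, 0.001]
force: [-0.0, 1.3, -2.5]
opening: 0.0595
t41.6 tcp [0.5071 0.2942 0.0301] case [-0.0015  0.0024] yyaw 76.6 R2 [ 0.001 -0.001 -1.   ] F [-0.   1.3 -2.5] op 0.0595 q [ 0.44  0.22  1.68 -0.    1.25 -0.9 ]
```

Exactly at the target xy, so lower in small steps.

```bash
python3 -m inch '[[[0,0,0.2,0,0,0,1],[0,0,0.2,0,0,0,1],[0,0,0.2,0,0,0,1],[0,0,0,0,0,0,1]]]'
python3 -m inch '[[[0,0,0.15,0,0,0,1],[0,0,0.15,0,0,0,1],[0,0,0,0,0,0,1],[0,0,0,0,0,0,1]]]'
```

```text
t: 42.0
tool_pos: [0.5073, 0.2943, 0.0243]
orientation: [-0.366, -3.12, 0.0]
force: [0.1, -0.2, -1.7]
opening: 0.0595
t: 42.4
tool_pos: [0.5074, 0.2944, 0.0215]
orientation: [-0.366, -3.12, 0.0]
force: [-1.3, -0.6, -3.0]
opening: 0.0594
```

```bash
python3 -m inch '[[[0,0,0.1,0,0,0,1],[0,0,0,0,0,0,1],[0,0,0,0,0,0,0.3],[0,0,0,0,0,0,-0.5],[0,0,0,0,0,0,-1]]]'
python3 -m inch '[[[0,0,0,0,0,0,-1],[0,0,-1,0,0,0,-1],[0,0,-3,0,0,0,-1],[0,0,-4,0,0,0,-1],[0,0,-4,0,0,0,-1]]]'
python3 -m inch '[[[3,1,-3,0,0,0,0],[3.5,1.3,0,0,0,0,0.2],[3,1.1,0,0,0,0,0.2],[2,0.8,0,0,0,0,0.2],[0,0,0,0,0,0,0.2]]]' 6
python3 -m inch '[[[0,0,0,0,0,0,0.2],[0,0,0,0,0,0,0.2]]]'
python3 - <<'E'
from h import *
st(); c=shot("wrist","w7.png")
s=robot.read_state()
for n,p in(("expected pin",[.4037,.3621,.088]),("home pull",[.5068,.2951,.082])):print(n,proj(c,p))
E
```

```text
t: 42.9
tool_pos: [0.5077, 0.2945, 0.0208]
orientation: [0.366, 3.12, 0.0]
force: [1.1, -0.4, -0.0]
opening: 0.071
t: 43.4
tool_pos: [0.507, 0.2942, 0.1422]
orientation: [-0.366, -3.12, 0.001]
force: [0.8, 0.4, -0.6]
opening: 0.0929
t: 43.9
tool_pos: [0.4034, 0.3635, 0.1717]
orientation: [0.362, 3.12, 0.002]
force: [0.3, 0.1, -0.4]
opening: 0.0577
t: 44.1
tool_pos: [0.4061, 0.3614, 0.1709]
orientation: [0.367, 3.119, 0.0]
force: [0.2, 0.2, -0.5]
opening: 0.0416
t44.1 tcp [0.4061 0.3614 0.1709] case [-0.1154  0.0444] yyaw 76.6 R2 [-0.001  0.    -1.   ] F [ 0.2  0.2 -0.5] op 0.0416 q [ 0.63 -0.02  1.66 -0.    1.49 -0.7 ]
expected pin [279.77868142 201.3035591 ]
home pull [242.01376139 301.61345579]
```

View pics/w7.png

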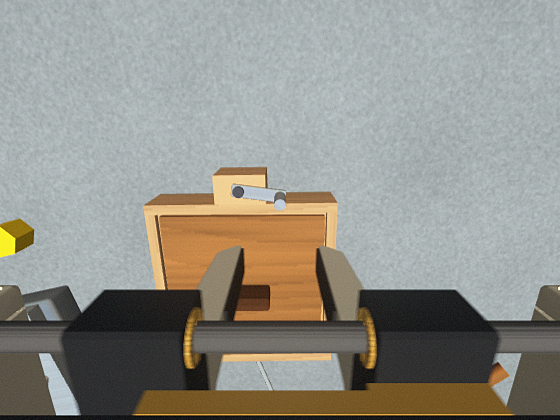

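The cover is seated and the pin is where expected, (280,203). Grip it and swing back.

```bash
python3 -m inch '[[[0.2,0,3,0,0,0,0.2],[0,0,4,0,0,0,0.2],[0,0,3,0,0,0,0.2],[0,0,2,0,0,0,0.2],[0,0,0.7,0,0,0,0.2]]]' 6
python3 -m inch '[[[0,0,0.2,0,0,0,0.2],[0,0,0,0,0,0,1],[0,0,0,0,0,0,1],[0,0,0,0,0,0,1],[0,0,0,0,0,0,1]]]' 6
python3 -m inch '[[[0,0,0,0,0,0,1]]]'
```

```text
t: 44.65
tool_pos: [0.4023, 0.3603, 0.0406]
orientation: [-0.368, -3.117, 0.005]
force: [0.3, -0.1, -0.0]
opening: 0.0375
t: 45.15
tool_pos: [0.4037, 0.3622, 0.0425]
orientation: [0.366, 3.119, -0.0]
force: [0.4, -0.7, 7.0]
opening: 0.0119
t: 45.25
tool_pos: [0.4038, 0.3623, 0.0425]
orientation: [0.366, 3.119, 0.0]
force: [-0.9, -3.3, 5.4]
opening: 0.0119
```

```bash
python3 -m inch '[[[-0.5,-0.1,0,0,0,0,1],[-0.55,-0.15,0,0,0,0,1],[-0.5,-0.2,0,0,0,0,1],[-0.55,-0.35,0,0,0,0,1],[-0.5,-0.4,0,0,0,0,1]]]'
python3 -m inch '[[[-0.4,-0.5,0,0,0,0,1],[-0.4,-0.55,0,0,0,0,1],[-0.25,-0.6,0,0,0,0,1],[-0.2,-0.65,0,0,0,0,1],[-0.1,-0.5,0,0,0,0,1]]]'
python3 -m inch '[[[0,-0.4,0,0,0,0,1],[0,0,0,0,0,0,1],[0,0,0,0,0,0,1]]]'
python3 - <<'E'
from h import *
st()
E
python3 -m inch '[[[0,0,0,0,0,0,0.2],[0,0,0,0,0,0,0.2],[0,0,0,0,0,0,0.2],[0,0,-2,0,0,0,0.2],[0,0,-4,0,0,0,0.2]]]'
python3 -m inch '[[[0,0,-4,0,0,0,0.2],[2,4,-3,0,0,0,0.2],[2,4,0,0,0,0,0.2],[2,4,0,0,0,0,0.2],[2,4,0,0,0,0,0.2]]]'
python3 -m inch '[[[2,4,0,0,0,0,0.2],[2,4,0,0,0,0,0.2],[2,4,0,0,0,0,0.2],[2,4,0,0,0,0,0.2],[0,0,0,0,0,0,0.2]]]'
python3 -m inch '[[[2,4,0,0,0,0,0.2],[2,4,0,0,0,0,0.2],[0,0,0,0,0,0,0.2],[0,0,0,0,0,0,0.2]]]'
python3 - <<'E'
from h import *
st(); a=shot("top");b=shot("side")
A=a["image"][140:320,50:360]; B=b["image"][160:420,150:390]
A=cv2.resize(A,None,fx=2.5,fy=2.5);A=A[:, :]
B=cv2.resize(B,(int(B.shape[1]*600/260*0.8),int(480)))
A=cv2.resize(a["image"][150:320,60:220],(352,374)); o=np.zeros((480,352+B.shape[1],3),np.uint8);o[:374,:352]=A;o[:,352:]=B
cv2.imwrite("pics/f.png",o);print(o.shape)
E
```

```text
t: 45.75
tool_pos: [0.4271, 0.3452, 0.0421]
orientation: [0.366, 3.118, 0.003]
force: [1.5, 3.3, 2.1]
opening: 0.0115
t: 46.25
tool_pos: [0.4335, 0.3138, 0.042]
orientation: [0.367, 3.119, 0.001]
force: [2.1, 2.1, 2.4]
opening: 0.0118
t: 46.55
tool_pos: [0.432, 0.3099, 0.0418]
orientation: [0.366, 3.119, -0.001]
force: [5.1, -2.3, 4.5]
opening: 0.0116
t46.5 tcp [0.432  0.3099 0.0418] case [-0.0782  0.0003] yyaw 76.6 R2 [-0.001 -0.    -1.   ] F [ 5.1 -2.3  4.5] op 0.0116 q [ 0.53  0.06  1.83 -0.    1.25 -0.81]
t: 47.05
tool_pos: [0.4281, 0.3087, 0.0978]
orientation: [-0.365, -3.113, 0.008]
force: [0.6, -0.0, -0.5]
opening: 0.037
t: 47.55
tool_pos: [0.3906, 0.483, 0.1693]
orientation: [-0.366, -3.12, 0.0]
force: [-0.1, 0.2, -0.2]
opening: 0.0374
t: 48.05
tool_pos: [0.3465, 0.6591, 0.1647]
orientation: [-0.358, -3.117, 0.006]
force: [0.1, 0.6, -0.9]
opening: 0.0371
t: 48.45
tool_pos: [0.3293, 0.7425, 0.1661]
orientation: [-0.364, -3.119, 0.006]
force: [-0.6, 0.2, -0.2]
opening: 0.037
t48.5 tcp [0.3293 0.7425 0.1661] case [-0.2783  0.3973] yyaw 76.7 R2 [ 0.001 -0.004 -1.   ] F [-0.6  0.2 -0.2] op 0.037 q [ 1.09  0.76  0.71 -0.    1.68 -0.25]
(480, 795, 3)
```

View pics/f.png

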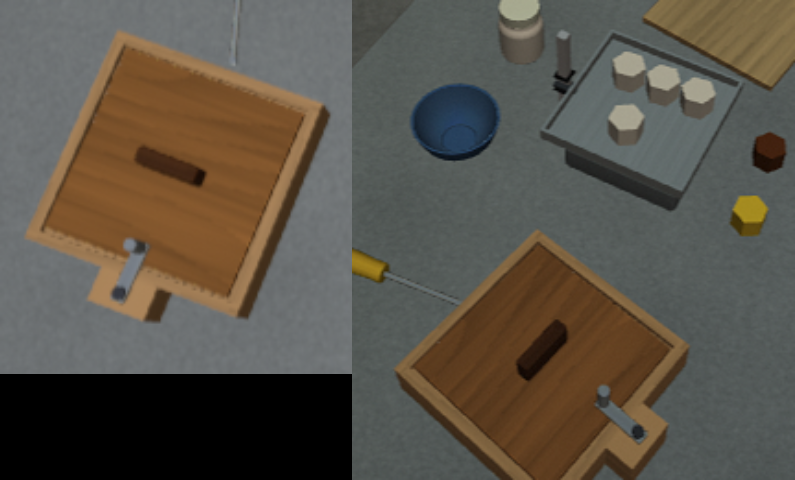

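Cover flush in its frame, tab pointing straight in, four blocks in the pan, bystanders in place. Handing in.

```bash
python3 -c "
from plant import robot
print(robot.close_job(), robot.read_state()['t'])"
```

```text
the job is handed in; nothing more can be done
the job is handed in; nothing more can be done
```

I turned the tab aside, laid the cover on the ware board and moved three blocks from the case to the pan. The pan now holds four blocks with m7, and three stay in the case. I then put the cover back in its frame, turned the tab back in, and handed the job in at about 48.6 s. No verdict was reported.

**Checks that agreed:**
- **Scale:** triangulating the four block tops, before the cover went back, put the pan at 53–56 mm of sink (window 48–66 mm). The same method gave the post top as 159.5 mm against the true 160 mm. I did not read the pointer itself against the collars, because the pan rim hid it.
- **Cover:** at release the gripper was at the same height, within about 1 mm sideways, as when it first picked the cover up. The last picture shows the cover flush in its frame.
- **Tab:** the gripped pin stopped within 1 mm of straight in, so the tab is at about 0 rad.
- **Bystanders:** the bowl and jar look unmoved in the last picture, as does the part of the screwdriver in view. The arm is clear of everything.

**What failed or disagreed:**
- The first attempt to turn the tab closed above the pin. The true fingertips sit about 30 mm above the reported tool point, and I used that offset for every later grip.
- The three blocks left in the case were not seen again after the cover went back on.

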